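# Find the deepest sensor well and load that heater zone

## Task

Take the red-handled depth rod from its stand and, going from the robot's left to its right, lower it to the bottom of the sensor well of each of the heater's three zones, pausing there a moment, to find out which well is deepest. Leave the rod standing on the bottom of the deepest well to mark that zone, slide the orange selector level with the middle of the same zone, and stand every blue-lidded sample jar upright and wholly on that zone's grey metal plate. Leave the amber bottle where it is.

Things in the scene. Friction and masses are not known exactly. Their poses are not given: they have to be found in the camera images.
- heater: fixed white flat heater, 300 (x) x 430 (y) x 20 mm high; blue lips up to z = 36 mm along its left and right edges. Three outwardly identical zones sit on its top (z = 20 mm), 135 mm apart along its y; the selector track runs along its front edge, at x = -115 mm. Origin: on its underside, below the middle plate's centre; x away from the robot, y to its left
- place_left (a point): point under the plate centre of the left zone (robot's left, +y), on the heater's top, axes as the heater's. The grey metal plate is 160 (x) x 126 (y) x 4 mm. At x = +125 mm from here a dark tower 50 x 50 mm rises to z = +74 mm; centred in its top is the sensor well, a vertical blind bore 18 mm wide with a rigid floor. The wells are 30, 45 and 60 mm deep, in any order; only probing tells which
- place_middle (a point): point under the plate centre of the middle zone (y = 0), on the heater's top, axes as the heater's. The grey metal plate is 160 (x) x 126 (y) x 4 mm. At x = +125 mm from here a dark tower 50 x 50 mm rises to z = +74 mm; centred in its top is the sensor well, a vertical blind bore 18 mm wide with a rigid floor. The wells are 30, 45 and 60 mm deep, in any order; only probing tells which
- place_right (a point): point under the plate centre of the right zone (-y), on the heater's top, axes as the heater's. The grey metal plate is 160 (x) x 126 (y) x 4 mm. At x = +125 mm from here a dark tower 50 x 50 mm rises to z = +74 mm; centred in its top is the sensor well, a vertical blind bore 18 mm wide with a rigid floor. The wells are 30, 45 and 60 mm deep, in any order; only probing tells which
- rod: loose depth rod, about 200 g: steel, 12 mm thick, 70 mm from tip to the underside of a collar (36 mm wide, 5 mm thick); above it a red square grip 28 x 28 mm, 75 to 111 mm above the tip, faces along the rod's x and y. Origin: the tip, z up the rod. Starts upright in its stand, collar on the stand's top
- stand: fixed grey stand that holds the depth rod at the start: column 46 x 46 mm, 85 mm high, on a dark 80 x 80 x 10 mm foot plate, with a vertical 18 mm hole in its top. Origin: centre of its underside. The rod's tip then is at z = 15 mm in this frame
- selector (a joint): position of the zone selector along its track, 0 to 0.35 m, growing towards the heater's +y (robot's left); 0.175 is in line with the middle zone's centre, 0.040 with the right zone's and 0.310 with the left zone's. It stays where it is left; friction about 1.5 N
- selector_top (a point): centre of the top of the orange selector grip: a block 28 mm (heater's x) by 20 mm (heater's y) by 40 mm high, its top about 75 mm above the table and its foot on a grey track 40 mm wide whose top is 34 mm above the table
- jar1: loose sample jar, an upright cylinder with a dark steel base, clear wall with white band and a blue lid, 50 mm in diameter, 60 mm tall, about 200 g; two to four such jars are present, the others are absent. Origin: centre of its underside, z up through the lid
- jar2: loose sample jar, an upright cylinder with a dark steel base, clear wall with white band and a blue lid, 50 mm in diameter, 60 mm tall, about 200 g; two to four such jars are present, the others are absent. Origin: centre of its underside, z up through the lid
- jar3: loose sample jar, an upright cylinder with a dark steel base, clear wall with white band and a blue lid, 50 mm in diameter, 60 mm tall, about 200 g; two to four such jars are present, the others are absent. Origin: centre of its underside, z up through the lid
- jar4: loose sample jar, an upright cylinder with a dark steel base, clear wall with white band and a blue lid, 50 mm in diameter, 60 mm tall, about 200 g; two to four such jars are present, the others are absent. Origin: centre of its underside, z up through the lid
- amber: bystander: loose amber bottle with white cap, 54 mm in diameter, 100 mm tall, stands among the jars, to be left alone. Origin: centre of its underside
Things that resemble listed ones, but are neither listed nor needed, are in the scene too. What is shaped like the jar1 but green or turquoise is not meant.

How it is judged:
On the way, in this order (a step that is already met when the one before it is completed fails the run):
1. the depth rod rests on the bottom of the left zone's well (x of rod in the frame of place_left between 0.115 and 0.135 m and y of rod in the frame of place_left between -0.01 and 0.01 m and (z of rod in the frame of place_left between 0.025 and 0.032 m or z of rod in the frame of place_left between 0.01 and 0.017 m or z of rod in the frame of place_left between 0.04 and 0.047 m) and linear speed of rod below 0.012 m/s), for 0.1 s.
2. the depth rod rests on the bottom of the middle zone's well (x of rod in the frame of place_middle between 0.115 and 0.135 m and y of rod in the frame of place_middle between -0.01 and 0.01 m and (z of rod in the frame of place_middle between 0.025 and 0.032 m or z of rod in the frame of place_middle between 0.01 and 0.017 m or z of rod in the frame of place_middle between 0.04 and 0.047 m) and linear speed of rod below 0.012 m/s), for 0.1 s.
3. the depth rod rests on the bottom of the right zone's well (x of rod in the frame of place_right between 0.115 and 0.135 m and y of rod in the frame of place_right between -0.01 and 0.01 m and (z of rod in the frame of place_right between 0.025 and 0.032 m or z of rod in the frame of place_right between 0.01 and 0.017 m or z of rod in the frame of place_right between 0.04 and 0.047 m) and linear speed of rod below 0.012 m/s), for 0.1 s.
At the end, for the whole second after the job is handed in: One zone has it all: the rod stands released on the bottom of its well, 60 mm deep; the selector is within 12 mm of its middle; every jar is upright (0.12 rad) and at rest on its plate, centre within 50 mm (y) and 65 mm (x) of the plate's (((x of rod in the frame of place_left between 0.115 and 0.135 m and y of rod in the frame of place_left between -0.01 and 0.01 m and z of rod in the frame of place_left between 0.01 and 0.017 m and y of selector_top in the frame of place_left between -0.012 and 0.012 m and (x of jar1 in the frame of place_left between -0.065 and 0.065 m and y of jar1 in the frame of place_left between -0.05 and 0.05 m and z of jar1 in the frame of place_left between 0 and 0.009 m) and (x of jar2 in the frame of place_left between -0.065 and 0.065 m and y of jar2 in the frame of place_left between -0.05 and 0.05 m and z of jar2 in the frame of place_left between 0 and 0.009 m) and (x of jar3 in the frame of place_left between -0.065 and 0.065 m and y of jar3 in the frame of place_left between -0.05 and 0.05 m and z of jar3 in the frame of place_left between 0 and 0.009 m) and (x of jar4 in the frame of place_left between -0.065 and 0.065 m and y of jar4 in the frame of place_left between -0.05 and 0.05 m and z of jar4 in the frame of place_left between 0 and 0.009 m)) or (x of rod in the frame of place_middle between 0.115 and 0.135 m and y of rod in the frame of place_middle between -0.01 and 0.01 m and z of rod in the frame of place_middle between 0.01 and 0.017 m and y of selector_top in the frame of place_middle between -0.012 and 0.012 m and (x of jar1 in the frame of place_middle between -0.065 and 0.065 m and y of jar1 in the frame of place_middle between -0.05 and 0.05 m and z of jar1 in the frame of place_middle between 0 and 0.009 m) and (x of jar2 in the frame of place_middle between -0.065 and 0.065 m and y of jar2 in the frame of place_middle between -0.05 and 0.05 m and z of jar2 in the frame of place_middle between 0 and 0.009 m) and (x of jar3 in the frame of place_middle between -0.065 and 0.065 m and y of jar3 in the frame of place_middle between -0.05 and 0.05 m and z of jar3 in the frame of place_middle between 0 and 0.009 m) and (x of jar4 in the frame of place_middle between -0.065 and 0.065 m and y of jar4 in the frame of place_middle between -0.05 and 0.05 m and z of jar4 in the frame of place_middle between 0 and 0.009 m)) or (x of rod in the frame of place_right between 0.115 and 0.135 m and y of rod in the frame of place_right between -0.01 and 0.01 m and z of rod in the frame of place_right between 0.01 and 0.017 m and y of selector_top in the frame of place_right between -0.012 and 0.012 m and (x of jar1 in the frame of place_right between -0.065 and 0.065 m and y of jar1 in the frame of place_right between -0.05 and 0.05 m and z of jar1 in the frame of place_right between 0 and 0.009 m) and (x of jar2 in the frame of place_right between -0.065 and 0.065 m and y of jar2 in the frame of place_right between -0.05 and 0.05 m and z of jar2 in the frame of place_right between 0 and 0.009 m) and (x of jar3 in the frame of place_right between -0.065 and 0.065 m and y of jar3 in the frame of place_right between -0.05 and 0.05 m and z of jar3 in the frame of place_right between 0 and 0.009 m) and (x of jar4 in the frame of place_right between -0.065 and 0.065 m and y of jar4 in the frame of place_right between -0.05 and 0.05 m and z of jar4 in the frame of place_right between 0 and 0.009 m))) and angle between rod's own z axis and vertical below 0.25 rad and linear speed of each of rod, jar1, jar2, jar3, jar4 below 0.03 m/s and angle between each of jar1, jar2, jar3, jar4's own z axis and vertical below 0.12 rad); the robot touches nothing.
It fails at once if the amber is pushed more than 5 cm or tipped over (distance of amber from where it was at the start of the episode above 0.05 m or angle between amber's own z axis and vertical above 0.5 rad).
Of jar1, jar2, jar3, jar4 only 2 to 4 are there at a start; the rules pass over those that are not, and their reading is None.
At some moment in a run one of jar1, jar2, jar3, jar4 may be knocked a few centimetres aside while the robot is not near it.
It also fails if it takes over 210 s, if anything falls off the work surface, if the arm or the gripper's body presses on something with over 40 N, if the wrist force passes 120 N, or if a joint passes its speed limit or range.

## Robot

A 6-joint arm with a two-finger parallel gripper is mounted at the origin on the work surface. World frame = base frame: x ahead of the robot, y to its left, z up, the work surface at z = 0. Lengths are in m, angles in rad, forces in N, time in s.
With the tool pointing down it reaches from about 0.3 to 0.775 m from the base axis. Payload 14.6 kg.
Tool frame: the origin (TCP) lies at the very end of the fingers, on their centre line; the grasp point (between the pads) lies 19 mm behind it (grip_depth is the distance from the TCP to the grasp point, in m); z points along the fingers, y is the direction in which the jaws open and shut (so a half turn about z gives the same grasp; the last joint's range is limited). The gripper opens to 85 mm and grips with 20 to 120 N. Pads are 22 mm wide; open, the fingers measure 114 mm over their backs; the gripper's body (76 mm by 85 mm) begins 54 mm behind the grasp point. The pads swing forward as they close: fully open they stand 13 mm farther back than shut.
Start: joints at [-1.349, 0.3, 1.521, -0, 1.321, -0.067], TCP at [0.157, -0.527, 0.231] pointing down, gripper open.
Joint ranges: [-3.03, 3.03], [-0.79, 2.21], [0.23, 2.52], [-1.04, 4.18], [0, 3.07], [-2.55, 2.55]. Speed limits (rad/s): [2.22, 2.22, 2.57, 3.14, 3.14, 3.14].

## Interface

Orientations are given as a unit quaternion [w, x, y, z].
In Python, from workcell import read_state, capture, hand_in, grip_depth gives the robot as it stands.
- The arm moves only by the shell command python3 -m jog 'ROWS' [OPENING] [FORCE]. ROWS is a JSON object of lists of equal length, an entry for each row: "translation": the shift along the tool's x, y, z in m, a list of three; "dr": the turn, a rotation vector about the tool's x, y, z in degrees, a list of three. A call has exactly 8 rows; each row is the pose to reach, as a shift and turn from the pose commanded when the call began, along the tool's axes at that moment; what a row does not reach only later rows make up. A row lasts 1/8 s, in which the tool goes at most 62.5 mm and 10.7 degrees, less where a joint would pass 70% of its speed; a pose out of reach is approached as far as the arm can. A call with a gripper value outside its range is refused whole. OPENING is the finger opening in m, from 0 to 0.0854, set as the call begins (- or left out, the last holds). The fingers move at their own pace and stop on an object; FORCE is the grip in N (left out, the last holds). Time passes only in rows, so rows that repeat a pose let the fingers close, or fill a call up. It gives the time, the measured TCP pose, the force and the opening at its end, in the units of the state.
- read_state(): the state, without advancing time (a new reading comes with each control period).
- capture(name): name is "scene" or "top" or "wrist"; returns a dict with "image" (420x560x3 uint8, red, green, blue), "fx", "fy", "cx", "cy" (pixels), "dist_coeffs" ([k1, k2, p1, p2, k3] as OpenCV has them; the pictures are not rectified), "rvec" (rotation vector, rad) and "tvec" (3), from world to camera coordinates, as OpenCV has them. Camera axes: x right, y down, z forward; pixel columns grow to the right and rows downward; lengths in m; the calibration is good to about 2 mm. A picture is of the moment at which its call begins. There is no depth.
- hand_in(): hands the job in, once; it reports no verdict.
The state is a dict: "clock": time; "qpos": joint angles; "dq": joint speeds; "joint_torque": joint torques, N m; "ee_pos": TCP position; "tool_rot": TCP orientation; "ft_force": force on the tool from outside, world axes, zero at the start; "moment": the same for the moment, N m; "gripper_width": finger opening in m.
Only numpy, scipy, OpenCV 4.12 (cv2) and the standard library are available. Lean on these libraries where they do the work, as an engineer would, in place of code of your own. Each camera call takes 0.05 s, during which the arm holds its last target.

## Working session

There is one attempt and no reset: what is moved stays moved. The work goes in short steps, Python scripts to look and compute and a shell command to move; the robot and the scene stay as the last step left them, time stands still between calls to the robot, and variables do not carry over. Pictures are saved under pics/ and viewed, and the job is handed in when it is done.

```bash
ls; mkdir -p pics
cat > h.py <<'E'
import numpy as np, cv2
from workcell import read_state, capture, hand_in, grip_depth
def cam(c):
    K=np.array([[c['fx'],0,c['cx']],[0,c['fy'],c['cy']],[0,0,1.]]);R,_=cv2.Rodrigues(np.array(c['rvec'],float))
    return K,np.array(c['dist_coeffs'],float),R,np.array(c['tvec'],float).reshape(3)
def ray(c,uv):
    K,d,R,t=cam(c);p=cv2.undistortPoints(np.array(uv,float).reshape(-1,1,2),K,d).reshape(-1,2)
    D=np.c_[p,np.ones(len(p))]@R; return -R.T@t,D
def onz(c,uv,z):
    o,D=ray(c,uv);return o+D*((z-o[2])/D[:,2])[:,None]
def proj(c,P):
    K,d,R,t=cam(c);return cv2.projectPoints(np.array(P,float).reshape(-1,3),cv2.Rodrigues(R)[0],t,K,d)[0].reshape(-1,2)
def save(c,n,scale=1.4):
    im=cv2.cvtColor(c['image'],cv2.COLOR_RGB2BGR);cv2.imwrite(n,cv2.resize(im,None,fx=scale,fy=scale,interpolation=cv2.INTER_CUBIC))
E
python3 - <<'E'
from h import *
import pickle
s=read_state();print(s, grip_depth)
for n in("scene","top","wrist"):
    c=capture(n);save(c,f'pics/{n}0.png');pickle.dump(c,open(f'{n}0.pkl','wb'))
    o,_=ray(c,[[280,210]]);print(n,o)
E
```

```text
pics
{'clock': 0.0, 'qpos': array([-1.34856065e+00,  3.00494809e-01,  1.52158908e+00, -6.23515973e-06,
        1.32071529e+00, -6.66094986e-02]), 'dq': array([-2.77287181e-04, -1.29787978e-03, -6.01606053e-04, -4.70421458e-04,
        5.57354975e-04,  6.86864622e-06]), 'joint_torque': array([ 9.32189323e-04, -5.43495154e+01, -3.61795807e+01, -5.34668459e-05,
        4.13653426e-03, -3.32470631e-05]), 'ee_pos': array([ 0.15660272, -0.52698348,  0.23070493]), 'tool_rot': array([-6.01203223e-04,  9.89588881e-01,  1.43921792e-01, -4.99054274e-05]), 'ft_force': array([-0.37698577, -0.41599644,  1.1373309 ]), 'moment': array([-0.03119799, -0.02834315, -0.03971081]), 'gripper_width': 0.08543798003964702} 0.0187
scene [1.10887714 0.6393674  0.64301598]
top [0.29814656 0.06712894 1.4178259 ]
wrist [ 0.23267677 -0.50504386  0.3733249 ]
```

View pics/top0.png

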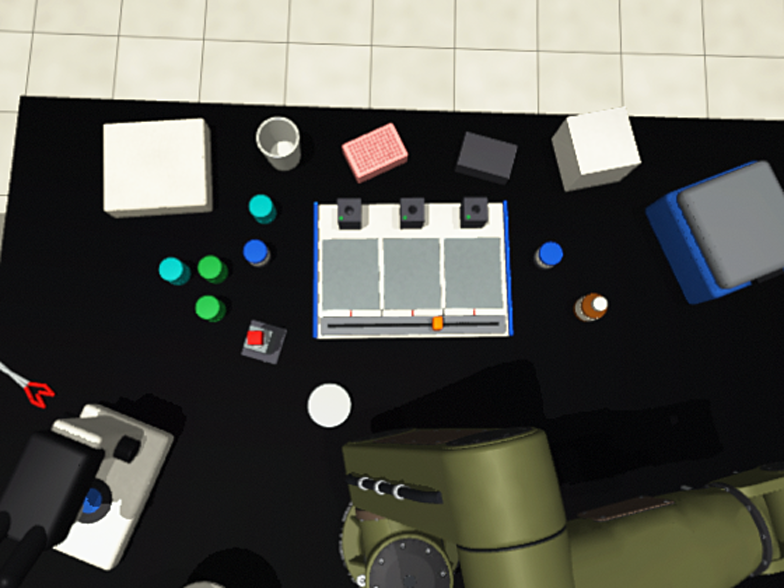

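View pics/scene0.png

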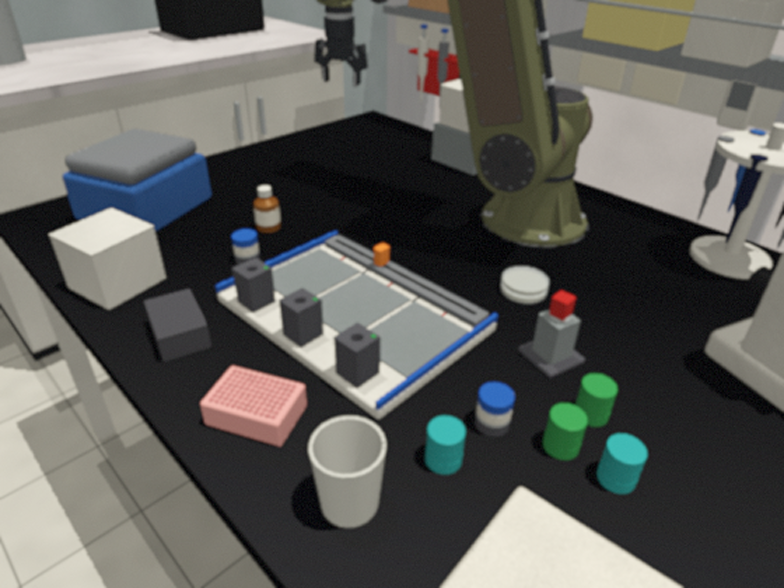

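View pics/wrist0.png

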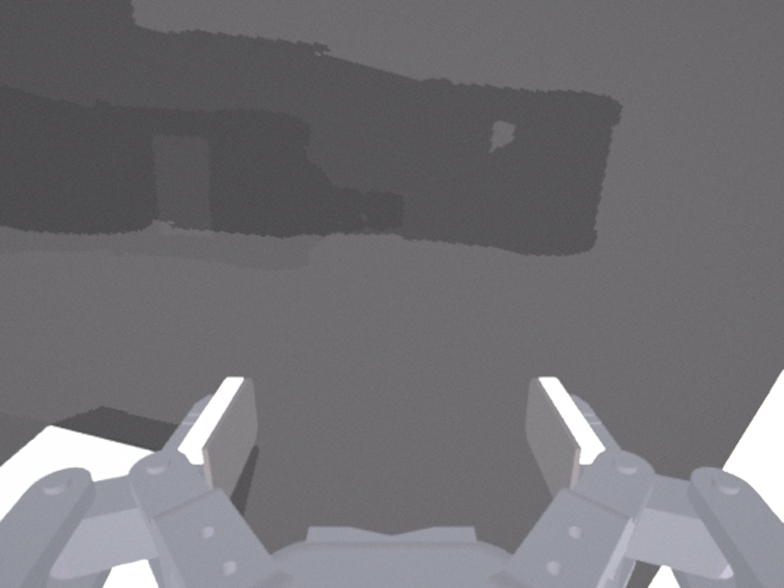

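The top view shows the rod stand (red grip at about 256,338 in the 1.4× picture), the heater in the centre with the selector at about (437,323), and the amber bottle at about (592,306). Two blue-lidded jars are visible, at about (256,252) and (549,254). The scene view agrees, and the wrist view shows only the table.

```bash
cat >> h.py <<'E'
def masks(c):
    return cv2.cvtColor(c['image'],cv2.COLOR_RGB2HSV)
def blobs(c,lo,hi,amin=25):
    m=cv2.inRange(masks(c),np.array(lo),np.array(hi));n,l,s,ce=cv2.connectedComponentsWithStats(m)
    return [(s[i,4],ce[i],s[i,:4],(l==i)) for i in range(1,n) if s[i,4]>=amin]
E
python3 - <<'E'
from h import *
import pickle
for n in('top','scene'):
    c=pickle.load(open(n+'0.pkl','rb'))
    for name,lo,hi,z in [('blue',(105,150,90),(125,255,255),.06),('red',(0,190,120),(4,255,255),.126),('orange',(8,200,150),(18,255,255),.0745)]:
        for a,ce,bb,_ in blobs(c,lo,hi): print(n,name,a,ce.round(1),bb,onz(c,ce,z).round(4))
E
```

```text
top blue 785 [499.  171.8] [475 115  65  98] [[ 0.6403 -0.6292  0.06  ]]
top blue 274 [362.5 190.7] [359 143   8  97] [[ 0.5698 -0.2151  0.06  ]]
top blue 296 [224.8 192.7] [223 144   4  98] [[0.5513 0.1991 0.06  ]]
top blue 230 [181.8 179. ] [174 171  17  17] [[0.5893 0.3298 0.06  ]]
top blue 226 [393.  180.5] [385 172  17  17] [[ 0.6039 -0.3076  0.06  ]]
top blue 131 [ 65.2 358.8] [ 59 349  13  18] [[0.0664 0.6216 0.06  ]]
top red 91 [181.4 240.9] [176 236  11  10] [[0.3983 0.3074 0.126 ]]
top red 181 [ 27.2 280.9] [ 17 273  22  19] [[0.2783 0.7178 0.126 ]]
top orange 36 [311.7 230.6] [309 226   7  10] [[ 0.4432 -0.0621  0.0745]]
scene blue 2863 [102.9 137.3] [ 46 111 105  52] [[ 0.6687 -0.6414  0.06  ]]
scene blue 198 [174.2 168.8] [165 163  19  13] [[ 0.6095 -0.302   0.06  ]]
scene blue 245 [213.8 177.3] [189 164  53  26] [[ 0.5545 -0.1864  0.06  ]]
scene blue 70 [160.1 202.2] [154 198  13  10] [[ 0.7275 -0.1781  0.06  ]]
scene blue 401 [313.2 255.6] [270 223  86  68] [[0.5937 0.2222 0.06  ]]
scene blue 486 [354.2 283. ] [341 272  27  23] [[0.5946 0.3324 0.06  ]]
scene red 126 [308.2  50.9] [304  37   8  29] [[-0.4871 -0.7936  0.126 ]]
scene red 40 [323.   50.8] [321  47   5   9] [[-0.5476 -0.7463  0.126 ]]
scene red 238 [401.7 216.2] [394 207  17  20] [[0.4157 0.3156 0.126 ]]
```

Run:
```python
from h import *
import pickle
c=pickle.load(open('top0.pkl','rb'));im=cv2.cvtColor(c['image'],cv2.COLOR_RGB2BGR)
cv2.imwrite('pics/heat.png',cv2.resize(im[135:250,215:375],None,fx=5,fy=5,interpolation=cv2.INTER_CUBIC))
cv2.imwrite('pics/stand.png',cv2.resize(im[160:265,165:225],None,fx=5.5,fy=5.5,interpolation=cv2.INTER_CUBIC))
# plates by grey
hsv=masks(c)
for a,ce,bb,m in blobs(c,(60,5,90),(110,60,160),900):
    cn=cv2.findContours(m.astype(np.uint8),0,2)[0];k=max(cn,key=cv2.contourArea);r=cv2.minAreaRect(k)
    print(a,ce,bb,r,onz(c,r[0],.024),onz(c,cv2.boxPoints(r),.024)[:,:2].round(4).tolist())
print(hsv[195,250],hsv[195,295])
```

```text
4427 [528.9629546  158.51411791] [487 115  73  91] ((531.27587890625, 160.1896514892578), (75.94938659667969, 67.96449279785156), 68.19859313964844) [[ 0.68962855 -0.75000615  0.024     ]] [[0.7591, -0.6113], [0.8481, -0.8146], [0.6213, -0.8857], [0.5363, -0.6871]]
[ 80  14 163] [ 81  16 164]
```

View pics/heat.png

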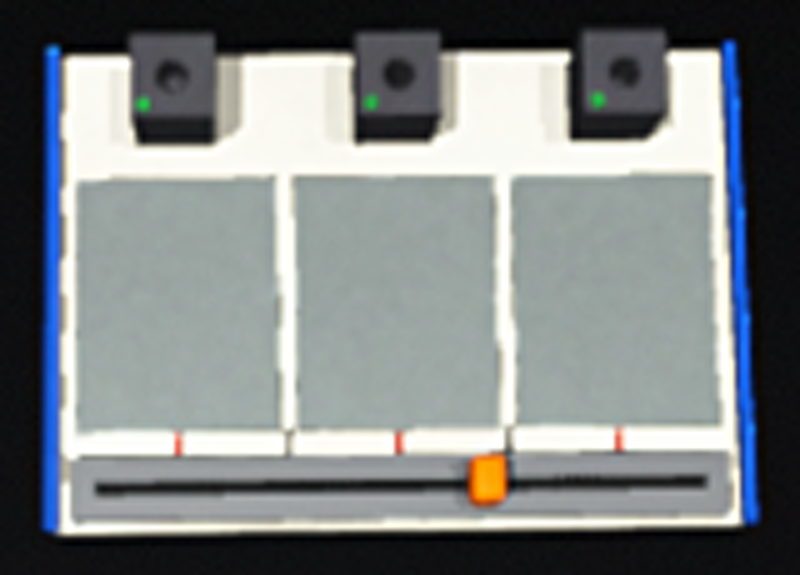

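View pics/stand.png

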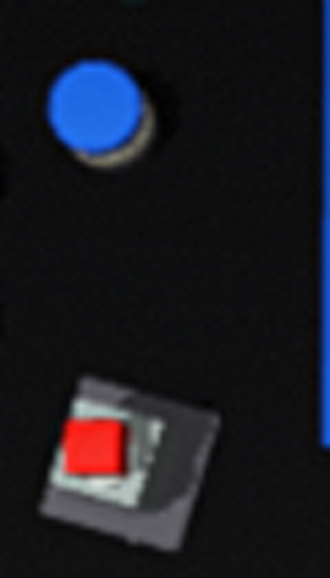

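The heater crop shows the three plates and the three tower bores at about (172,74), (399,74) and (625,71). It also shows red zone ticks and the orange grip right of the middle. The stand crop shows the red grip square at (96,446), turned slightly.

Run:
```python
from h import *
import pickle
c=pickle.load(open('top0.pkl','rb'))
f=lambda p:np.array(p,float)/5+[215,135]-0.4
print('bores',onz(c,f([[172,74],[399,74],[625,71]]),.094)[:,:2].round(4).tolist())
P=[]
for a,ce,bb,m in blobs(c,(70,5,120),(100,40,185),900):
    cn=cv2.findContours(m.astype(np.uint8),0,2)[0];k=max(cn,key=cv2.contourArea);r=cv2.minAreaRect(k)
    print(a,bb,r,onz(c,r[0],.024)[:,:2].round(4),onz(c,cv2.boxPoints(r),.024)[:,:2].round(4).tolist())
print('sel',onz(c,f([[489,470]]),.0745))
print('lip ends',onz(c,f([[52,45],[730,41],[752,522],[50,530]]),.036)[:,:2].round(4).tolist())
g=lambda p:np.array(p,float)/5.5+[165,160]-.4
print('jar',onz(c,g([[95,108]]),.06))
print('rodtop corners',onz(c,g([[65,422],[126,418],[127,470],[66,476]]),.126)[:,:2].round(4).tolist())
print('foot corners',onz(c,g([[85,377],[219,415],[177,552],[40,512]]),.01)[:,:2].round(4).tolist())
# lids: bright blue
for a,ce,bb,m in blobs(c,(100,150,60),(125,255,255),100):
  if bb[2]<25:
    ys,xs=np.where(m);print(ce,np.unique(masks(c)[ys,xs,2]//20,return_counts=True));
```

```text
bores [[0.6779, 0.1297], [0.6821, -0.0053], [0.6882, -0.1401]]
2325 [491 118  69  77] ((532.9171752929688, 159.70115661621094), (72.76924133300781, 63.307701110839844), 67.38013458251953) [[ 0.6913 -0.7552]] [[0.7571, -0.624], [0.8426, -0.8124], [0.6266, -0.8837], [0.5448, -0.6994]]
1955 [231 171  40  50] ((250.5, 195.5), (49.0, 39.0), 90.0) [[0.5516 0.1232]] [[0.627, 0.1863], [0.6307, 0.0654], [0.4773, 0.0611], [0.4739, 0.1799]]
1926 [274 171  41  50] ((293.9288024902344, 195.22096252441406), (49.66325759887695, 39.38702392578125), 88.21009063720703) [[ 0.5564 -0.0105]] [[0.631, 0.0546], [0.6387, -0.0678], [0.483, -0.0746], [0.4757, 0.0457]]
1956 [317 170  42  50] ((337.5289611816406, 194.513427734375), (50.06528091430664, 39.69808578491211), 88.36341857910156) [[ 0.5626 -0.1452]] [[0.6382, -0.0807], [0.6456, -0.2045], [0.4883, -0.2085], [0.4813, -0.0869]]
sel [[ 0.44899187 -0.06397486  0.0745    ]]
lip ends [[0.7107, 0.2075], [0.7266, -0.2146], [0.4264, -0.2268], [0.4096, 0.1954]]
jar [[0.58849482 0.32944954 0.06      ]]
rodtop corners [[0.4106, 0.3222], [0.4135, 0.2914], [0.3871, 0.2893], [0.3833, 0.3199]]
foot corners [[0.4461, 0.3356], [0.427, 0.2602], [0.3508, 0.2793], [0.3707, 0.3557]]
[362.71197411 190.60841424] (array([ 3,  4,  5,  6,  7,  8,  9, 10, 11, 12], dtype=uint8), array([ 22,  16,   4,  20,  37,  19,  14,   5, 117,  55]))
[224.67088608 193.76265823] (array([ 3,  4,  5,  7,  8,  9, 10, 11, 12], dtype=uint8), array([ 1, 28, 16, 20, 37, 32, 80, 59, 43]))
[181.70247934 178.88016529] (array([ 3,  4,  5,  6,  7,  8,  9, 10, 11, 12], dtype=uint8), array([  6,   6,   4,   7,  14,   9,   9,  12, 169,   6]))
[393.18644068 180.44915254] (array([ 3,  4,  5,  6,  7,  8,  9, 10, 11, 12], dtype=uint8), array([  7,   3,  10,   8,   6,   8,   9,  10, 174,   1]))
[ 65.44632768 357.70621469] (array([ 3,  4,  5,  6,  7,  8,  9, 10, 11], dtype=uint8), array([14, 67, 23, 12,  4,  3, 40, 10,  4]))
```

```bash
cat >> h.py <<'E'
from scipy.spatial.transform import Rotation as Ro
def to(x,y,z,psi=None):
    s=read_state();q=s['tool_rot'];R=Ro.from_quat([q[1],q[2],q[3],q[0]]);d=R.inv().apply(np.array([x,y,z])-s['ee_pos'])
    M=R.as_matrix();cur=np.degrees(np.arctan2(M[1,0],M[0,0]))
    dr=np.zeros(3)
    T=Ro.from_euler('z',cur if psi is None else psi,degrees=True)*Ro.from_euler('x',180,degrees=True)
    dr=np.degrees((R.inv()*T).as_rotvec())
    print('t',s['clock'].round(2) if hasattr(s['clock'],'round') else s['clock'],'pos',s['ee_pos'].round(4),'psi %.2f'%cur,'w %.4f'%s['gripper_width'],'F',s['ft_force'].round(1),'\nshift(mm)',(d*1000).round(1),'dr',dr.round(2))
E
python3 -c "
from h import *
to(.43,-.1,.3,95.0)"
```

```text
t 0.15 pos [ 0.1566 -0.527   0.2308] psi 16.55 w 0.0853 F [ 0.5 -0.4 -0.1] 
shift(mm) [ 383.7 -331.6  -68.8] dr [-4.000e-02 -4.000e-02 -7.845e+01]
```

```bash
python3 -m jog '{"translation":[[0.03,-0.02,-0.02],[0.08,-0.07,-0.04],[0.13,-0.11,-0.06],[0.18,-0.155,-0.069],[0.23,-0.2,-0.069],[0.28,-0.24,-0.069],[0.33,-0.285,-0.069],[0.384,-0.332,-0.069]],"dr":[[0,0,-9],[0,0,-19],[0,0,-29],[0,0,-39],[0,0,-49],[0,0,-59],[0,0,-69],[0,0,-78.5]]}' 0.0854 40; python3 -c "
from h import *
to(.399,.307,.2,95.0)"
```

```text
clock: 1.15
ee_pos: [0.4091, -0.1319, 0.3003]
tool_rot: [0.0, 0.673, 0.739, 0.0]
ft_force: [0.9, -1.3, 0.5]
gripper_width: 0.0853
t 1.15 pos [ 0.4091 -0.1319  0.3003] psi 95.36 w 0.0853 F [ 0.9 -1.3  0.5] 
shift(mm) [438.   30.9 100.3] dr [0.02 0.01 0.36]
```

```bash
python3 -m jog '{"translation":[[0.055,0.004,0.01],[0.11,0.008,0.02],[0.165,0.012,0.03],[0.22,0.016,0.04],[0.275,0.02,0.05],[0.33,0.025,0.06],[0.385,0.028,0.07],[0.438,0.031,0.08]],"dr":[[0,0,0],[0,0,0],[0,0,0],[0,0,0],[0,0,0],[0,0,0],[0,0,0],[0,0,0]]}'; python3 -c "
from h import *
import pickle
to(.399,.307,.2,95.0)
c=capture('wrist');save(c,'pics/w1.png');pickle.dump(c,open('w1.pkl','wb'))
c=capture('top');save(c,'pics/t1.png');pickle.dump(c,open('top1.pkl','wb'))"
```

```text
clock: 2.15
ee_pos: [0.4004, 0.307, 0.2198]
tool_rot: [0.0, 0.675, 0.738, -0.0]
ft_force: [0.7, 0.1, 0.4]
gripper_width: 0.0857
t 2.15 pos [0.4004 0.307  0.2198] psi 95.06 w 0.0857 F [0.7 0.1 0.4] 
shift(mm) [ 0.1 -1.4 19.8] dr [-0.    0.    0.06]
```

View pics/w1.png

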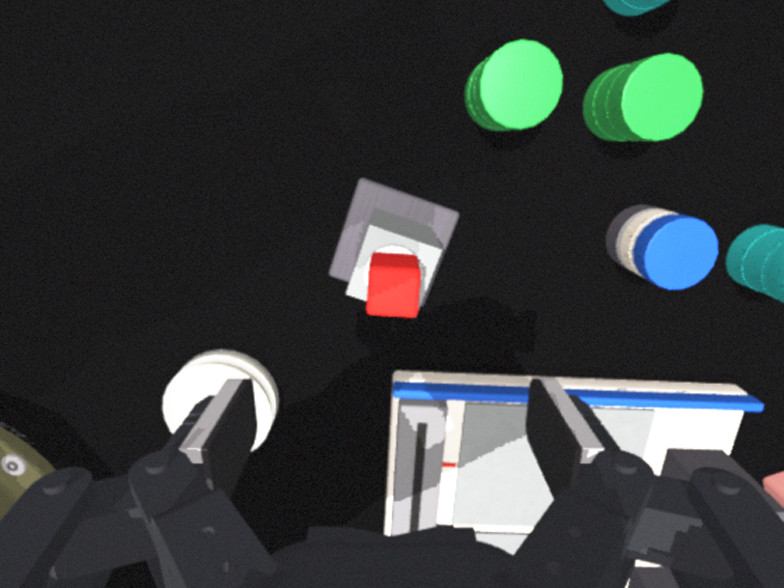

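View pics/t1.png

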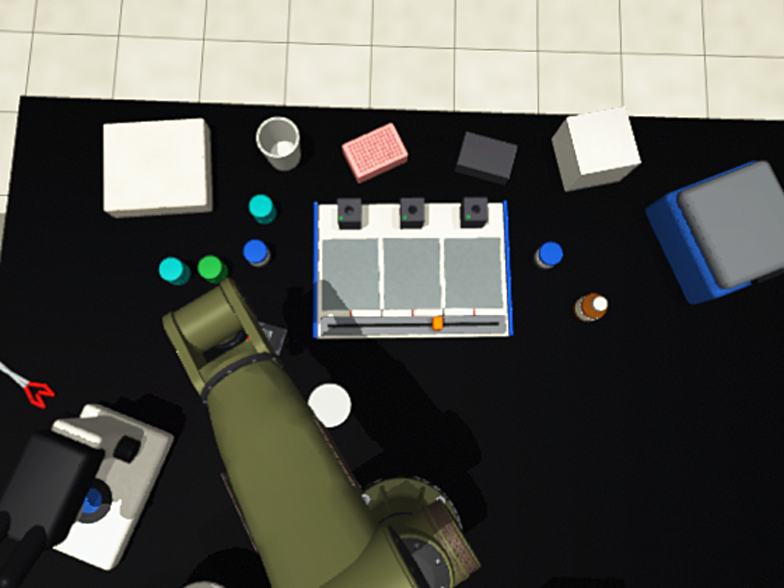

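The wrist view shows the red grip's top face at about (394,291), with the stand around it. The top view now shows the area the arm was hiding, and there are no further jars, so there are two.

Run:
```python
from h import *
import pickle
c=pickle.load(open('w1.pkl','rb'));im=cv2.cvtColor(c['image'],cv2.COLOR_RGB2BGR)
cv2.imwrite('pics/w1z.png',cv2.resize(im[170:235,250:315],None,fx=9,fy=9,interpolation=cv2.INTER_CUBIC))
for lo in (150,200,235):
  for a,ce,bb,m in blobs(c,(0,180,lo),(5,255,255),200):
    k=max(cv2.findContours(m.astype(np.uint8),0,2)[0],key=cv2.contourArea);r=cv2.minAreaRect(k)
    B=onz(c,cv2.boxPoints(r),.126)[:,:2];print(lo,a,r,onz(c,r[0],.126)[0,:2].round(4),B.round(4).tolist())
```

```text
150 1056 ((280.58953857421875, 203.56808471679688), (37.177459716796875, 43.97669219970703), 3.5763344764709473) [0.4005 0.312 ] [[0.387, 0.2944], [0.3866, 0.3282], [0.4134, 0.3289], [0.4149, 0.295]]
200 848 ((280.7431335449219, 205.36724853515625), (36.29021072387695, 40.10714340209961), 3.3664605617523193) [0.4007 0.3106] [[0.3876, 0.2945], [0.3871, 0.3255], [0.4133, 0.3262], [0.4149, 0.2952]]
235 744 ((280.6000061035156, 207.79998779296875), (35.87565231323242, 34.87910079956055), 4.763641834259033) [0.4008 0.3087] [[0.3874, 0.295], [0.3876, 0.322], [0.4137, 0.3221], [0.4144, 0.2949]]
```

View pics/w1z.png

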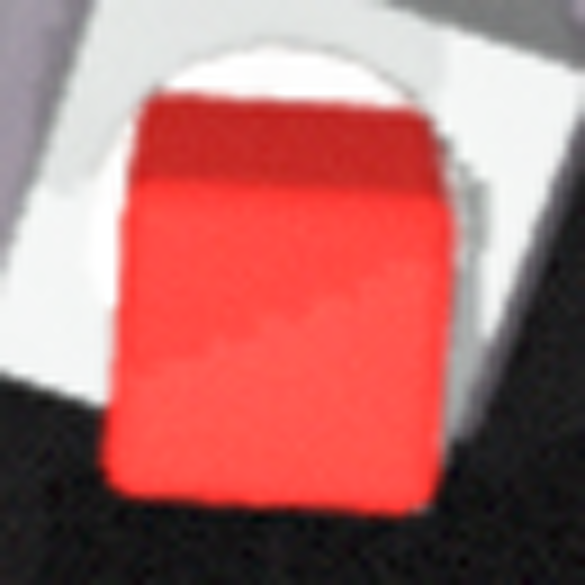

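Run:
```python
from h import *
import pickle
c=pickle.load(open('w1.pkl','rb'))
p=np.array([[126,186],[454,203],[438,514],[102,495]])/9.+[250,170]-.45
P=onz(c,p,.126)[:,:2];print(P.round(4),P.mean(0))
for i in range(4):
    d=P[(i+1)%4]-P[i];print(np.degrees(np.arctan2(d[1],d[0]))%90,np.linalg.norm(d))
to(.400,.308,.097,93)
```

```text
[[0.3873 0.321 ]
 [0.4138 0.3219]
 [0.4153 0.295 ]
 [0.3872 0.2943]] [0.40087569 0.30805282]
1.930522312168654 0.026513808956268273
3.234875014260709 0.026934727610427135
1.544649020807924 0.028089162117328047
89.87089486135893 0.02675586123633131
t 2.25 pos [0.3996 0.3085 0.2186] psi 95.26 w 0.0852 F [ 0.3  0.4 -0.1] 
shift(mm) [ -0.4   0.6 121.6] dr [-0.13  0.04  2.26]
```

```bash
python3 -m jog '{"translation":[[0,0,0.02],[0,0,0.04],[0,0.0005,0.06],[0,0.0005,0.08],[0,0.0005,0.095],[0,0.0005,0.108],[0,0.0005,0.1225],[0,0.0005,0.1225]],"dr":[[0,0,1],[0,0,2.5],[0,0,2.5],[0,0,2.5],[0,0,2.5],[0,0,2.5],[0,0,2.5],[0,0,2.5]]}'
python3 -m jog '{"translation":[[0,0,0],[0,0,0],[0,0,0],[0,0,0],[0,0,0],[0,0,0],[0,0,0],[0,0,0]],"dr":[[0,0,0],[0,0,0],[0,0,0],[0,0,0],[0,0,0],[0,0,0],[0,0,0],[0,0,0]]}' 0.0 60;  python3 -c "
from h import *
to(.400,.308,.097,93)
c=capture('scene');save(c,'pics/s2.png')"
```

```text
clock: 3.25
ee_pos: [0.401, 0.3049, 0.0968]
tool_rot: [-0.0, 0.691, 0.723, -0.001]
ft_force: [-0.8, -0.4, 0.0]
gripper_width: 0.0851
clock: 4.25
ee_pos: [0.4016, 0.3053, 0.0983]
tool_rot: [0.0, 0.691, 0.723, 0.0]
ft_force: [-1.0, -0.6, 6.1]
gripper_width: 0.027
t 4.25 pos [0.4016 0.3053 0.0983] psi 92.55 w 0.0270 F [-1.  -0.6  6.1] 
shift(mm) [ 2.7 -1.4  1.3] dr [ 0.05 -0.03 -0.45]
```

View pics/s2.png

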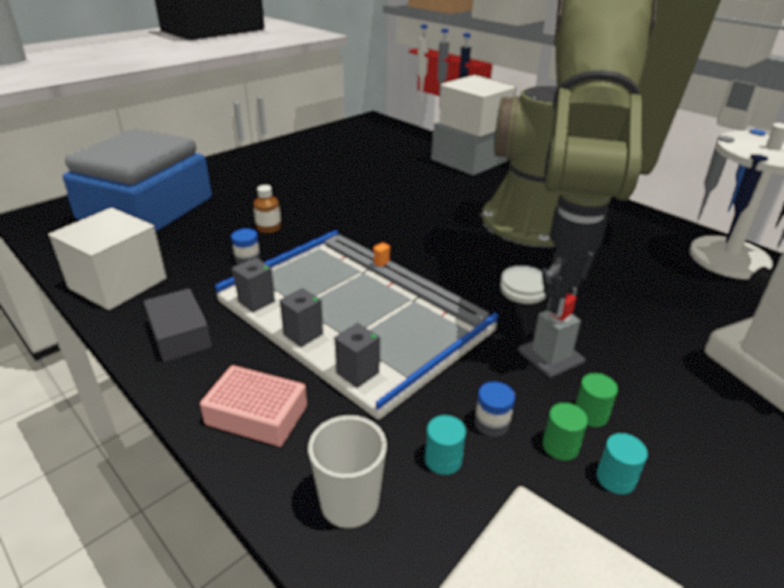

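The scene view shows the closed gripper holding the red grip at about (565,305). The opening reads 27 mm, which fits the 28 mm grip.

```bash
python3 -m jog '{"translation":[[0,0,-0.008],[0,0,-0.022],[0,0,-0.04],[0,0,-0.058],[0,0,-0.076],[0,0,-0.094],[0,0,-0.107],[0,0,-0.112]],"dr":[[0,0,0],[0,0,0],[0,0,0],[0,0,0],[0,0,0],[0,0,0],[0,0,0],[0,0,0]]}';  python3 -c "
from h import *
import pickle
to(.6769,.1294,.215,92.5)
c=capture('scene');save(c,'pics/s3.png');pickle.dump(c,open('s3.pkl','wb'))
c=capture('wrist');save(c,'pics/w3.png');pickle.dump(c,open('w3.pkl','wb'))
to(.6769,.1294,.215,92.5)
"
```

```text
clock: 5.3
ee_pos: [0.4014, 0.3053, 0.2107]
tool_rot: [0.0, 0.691, 0.723, 0.001]
ft_force: [0.1, 0.0, -2.0]
gripper_width: 0.0271
t 5.3 pos [0.4014 0.3053 0.2107] psi 92.55 w 0.0271 F [ 0.1  0.  -2. ] 
shift(mm) [-187.9  267.4   -4.2] dr [ 0.05 -0.03  0.05]
t 5.4 pos [0.4013 0.3052 0.21  ] psi 92.55 w 0.0269 F [ 0.2 -0.2 -2.7] 
shift(mm) [-187.9  267.5   -4.9] dr [ 0.02 -0.01  0.05]
```

View pics/s3.png

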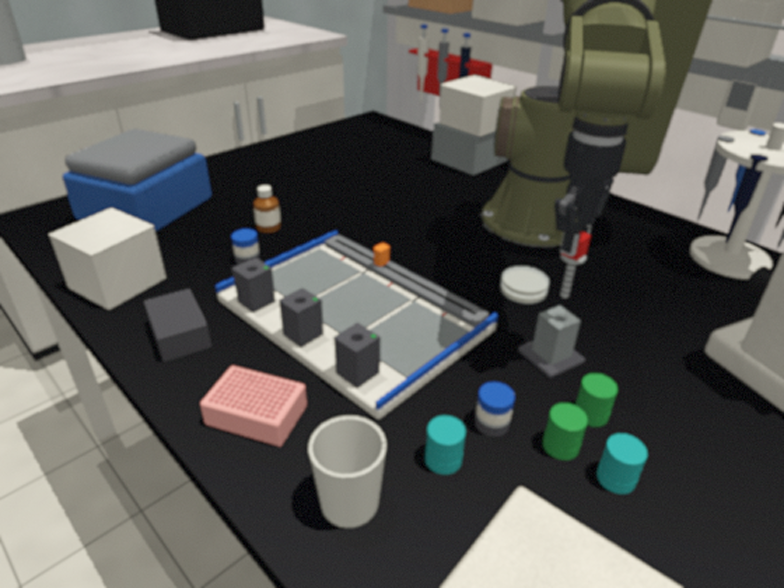

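View pics/w3.png

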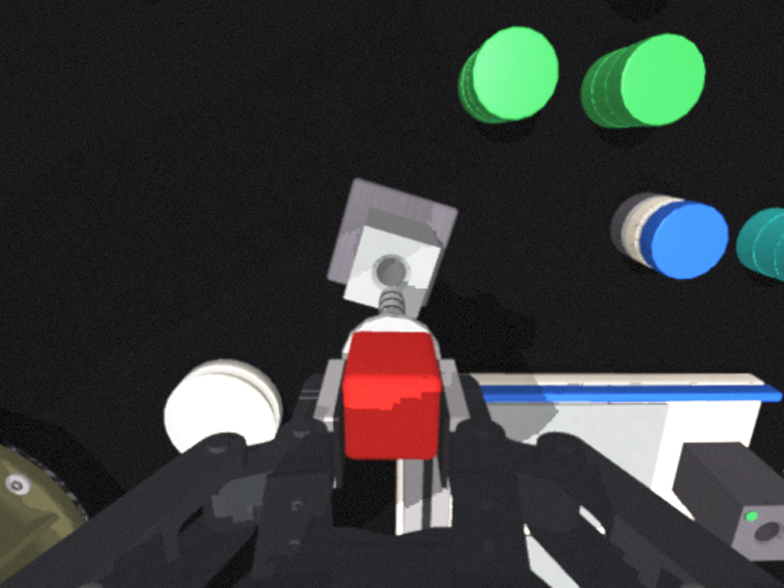

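The scene view shows the rod lifted clear and hanging upright. The wrist view shows the rod tip at about (391,293), above the stand hole at (391,271), with the grip's top face centred at about (391,420).

Run:
```python
from h import *
import pickle
c=pickle.load(open('w3.pkl','rb'));im=cv2.cvtColor(c['image'],cv2.COLOR_RGB2BGR)
cv2.imwrite('pics/w3z.png',cv2.resize(im[175:335,230:330],None,fx=5,fy=5,interpolation=cv2.INTER_CUBIC)[:800])
f=lambda p:np.array(p,float)/1.4-.15
print('top face',onz(c,f([[345,381],[440,379],[437,457],[346,458],[392,419]]),.238)[:,:2].round(4).tolist())
print('hole',onz(c,f([[391,270]]),.085))
print('tip',onz(c,f([[391,295]]),.127))
print(proj(c,[[.4013,.3052,.127],[.4013,.308,.127],[.4013,.308,.197]])*1.4)
```

```text
top face [[0.3878, 0.32], [0.4138, 0.3217], [0.4149, 0.2962], [0.3884, 0.2947], [0.4012, 0.3085]]
hole [[0.40082475 0.30963081 0.085     ]]
tip [[0.40090561 0.3081712  0.127     ]]
[[391.31427631 300.36209318]
 [391.5539321  295.14225274]
 [391.76640227 356.24156487]]
```

View pics/w3z.png

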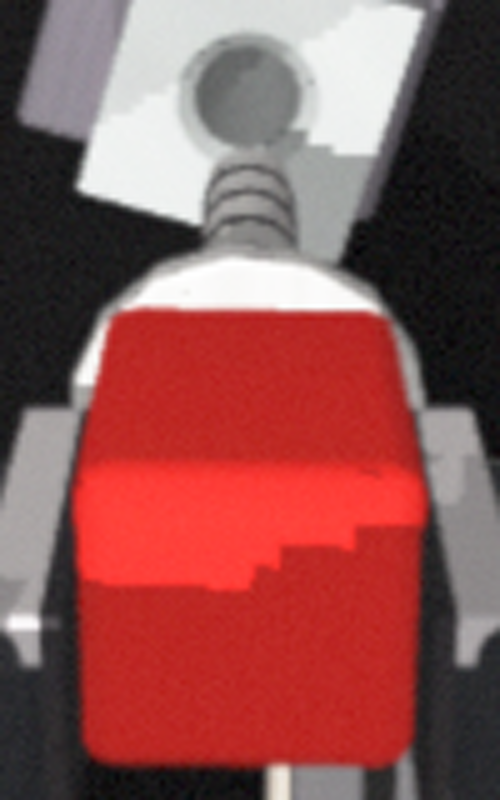

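```bash
python3 -m jog '{"translation":[[-0.01,0.015,0],[-0.035,0.05,0],[-0.065,0.092,0],[-0.095,0.135,0],[-0.125,0.178,0],[-0.155,0.22,0],[-0.18,0.255,0],[-0.191,0.2675,0]],"dr":[[0,0,0],[0,0,0],[0,0,0],[0,0,0],[0,0,0],[0,0,0],[0,0,0],[0,0,0]]}'
cat > look.py <<'E'
import sys;from h import *
import pickle
n,tx,ty,tz=sys.argv[1],*map(float,sys.argv[2:5])
to(tx,ty-.003,tz,92.5)
c=capture('wrist');im=cv2.cvtColor(c['image'],cv2.COLOR_RGB2BGR);pickle.dump(c,open(n+'.pkl','wb'))
s=read_state();p=s['ee_pos']+[0,.003,-.0833]
a=proj(c,[p])[0];b=proj(c,[[tx,ty,.094]])[0];print('tip px',(a-[230,160])*4,'bore pred',(b-[230,160])*4)
z=cv2.resize(im[160:300,230:380],None,fx=4,fy=4,interpolation=cv2.INTER_CUBIC)
cv2.imwrite(f'pics/{n}.png',z)
E
python3 look.py w4 .6769 .1294 .195
```

```text
clock: 6.4
ee_pos: [0.6787, 0.1234, 0.2078]
tool_rot: [-0.0, 0.692, 0.722, -0.001]
ft_force: [0.7, -0.0, -1.6]
gripper_width: 0.0268
t 6.4 pos [0.6787 0.1234 0.2078] psi 92.42 w 0.0268 F [ 0.7 -0.  -1.6] 
shift(mm) [ 3.1 -1.7 12.8] dr [-0.11  0.03 -0.08]
tip px [203.36267564 206.16838418] bore pred [192.39855016 138.04012401]
```

View pics/w4.png

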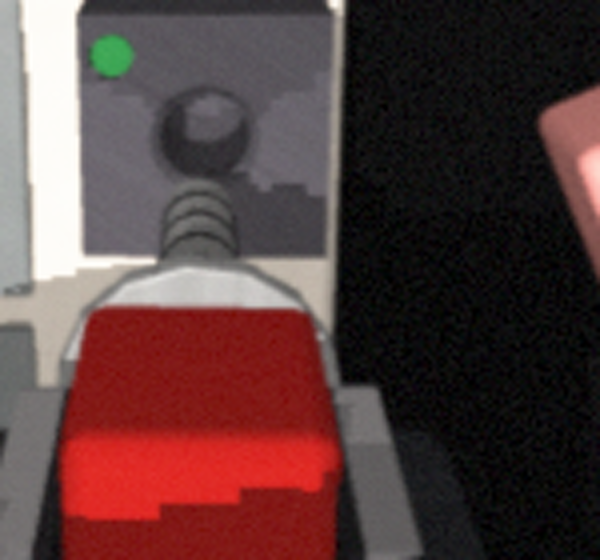

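The picture shows the left bore centred at about (205,131) in this 4× crop, with the rod tip at about (201,200), just short of it.

Run:
```python
from h import *
import pickle
c=pickle.load(open('w4.pkl','rb'))
print('bore',onz(c,[[205/4+230-.4,131.5/4+160-.4]],.094), 'tip',onz(c,[[202/4+230-.4,206/4+160-.4]],.1245))
```

```text
bore [[0.67900128 0.13115698 0.094     ]] tip [[0.67864149 0.12594757 0.1245    ]]
```

```bash
python3 -m jog '{"translation":[[0.002,0,0],[0.005,0,0],[0.005,0,0.004],[0.005,0,0.009],[0.005,0,0.014],[0.005,0,0.018],[0.005,0,0.020],[0.005,0,0.020]],"dr":[[0,0,0],[0,0,0],[0,0,0],[0,0,0],[0,0,0],[0,0,0],[0,0,0],[0,0,0]]}'; python3 look.py w5 .679 .1311 .195
```

```text
clock: 7.45
ee_pos: [0.6768, 0.1312, 0.1896]
tool_rot: [-0.0, 0.691, 0.723, -0.0]
ft_force: [-0.7, 0.3, -2.3]
gripper_width: 0.0269
t 7.45 pos [0.6768 0.1312 0.1896] psi 92.55 w 0.0269 F [-0.7  0.3 -2.3] 
shift(mm) [-3.2  2.1 -5.4] dr [-0.01 -0.    0.05]
tip px [200.50086737 202.74980235] bore pred [211.10457096 197.63082907]
```

View pics/w5.png

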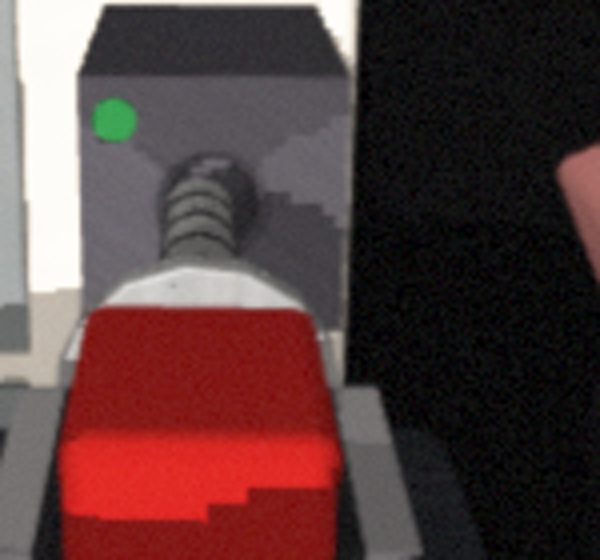

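Run:
```python
from h import *
import pickle
c=pickle.load(open('w5.pkl','rb'))
f=lambda x,y:[[x/4+230-.4,y/4+160-.4]]
print('bore',onz(c,f(208,198),.094), 'bore far edge',onz(c,f(208,152),.094),'tip',onz(c,f(200,206),.1063),'tip far edge',onz(c,f(200,178),.1063))
for dy in(-.045,.045):
  print(onz(c,f(81 if dy<0 else 348,75),.094))
```

```text
bore [[0.67811392 0.13130315 0.094     ]] bore far edge [[0.67771088 0.14021515 0.094     ]] tip [[0.6765164  0.13381974 0.1063    ]] tip far edge [[0.67629134 0.13900689 0.1063    ]]
[[0.65410884 0.15371529 0.094     ]]
[[0.70234765 0.15580735 0.094     ]]
```

The picture shows the tip at about (200,206), slightly left of and beyond the bore centre at about (208,198). The correction is about +2 mm in x and −2.3 mm in y.

```bash
python3 -m jog '{"translation":[[-0.0012,0.001,0],[-0.0023,0.002,0],[-0.0023,0.002,0],[-0.0023,0.002,0.004],[-0.0023,0.002,0.008],[-0.0023,0.002,0.012],[-0.0023,0.002,0.016],[-0.0023,0.002,0.018]],"dr":[[0,0,0],[0,0,0],[0,0,0],[0,0,0],[0,0,0],[0,0,0],[0,0,0],[0,0,0]]}'; python3 look.py w6 .679 .1311 .195
```

```text
clock: 8.5
ee_pos: [0.6788, 0.129, 0.1713]
tool_rot: [-0.0, 0.691, 0.723, -0.0]
ft_force: [-0.5, 0.0, -2.1]
gripper_width: 0.0272
t 8.5 pos [0.6788 0.129  0.1713] psi 92.55 w 0.0272 F [-0.5  0.  -2.1] 
shift(mm) [ -0.9   0.1 -23.7] dr [-0.02  0.    0.05]
tip px [200.07965899 202.35004755] bore pred [200.94348717 218.54438686]
```

View pics/w6.png

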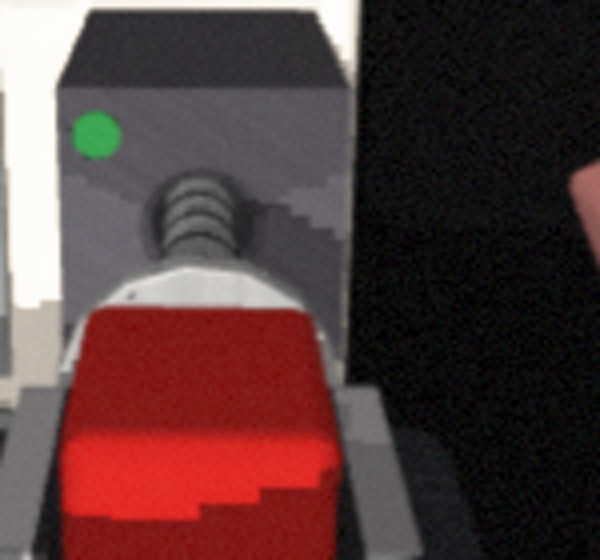

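The tip is inside the bore, centred, with no contact force.

```bash
python3 -m jog '{"translation":[[0,0,0.004],[0,0,0.009],[0,0,0.014],[0,0,0.018],[0,0,0.0205],[0,0,0.0225],[0,0,0.0245],[0,0,0.0255]],"dr":[[0,0,0],[0,0,0],[0,0,0],[0,0,0],[0,0,0],[0,0,0],[0,0,0],[0,0,0]]}'; python3 -c "
from h import *
to(.6788,.129,.132)"
```

```text
clock: 9.55
ee_pos: [0.6791, 0.129, 0.1473]
tool_rot: [0.0, 0.691, 0.723, 0.0]
ft_force: [-4.3, -0.4, 8.5]
gripper_width: 0.0272
t 9.55 pos [0.6791 0.129  0.1473] psi 92.55 w 0.0272 F [-4.3 -0.4  8.5] 
shift(mm) [-0.  -0.3 15.3] dr [ 0.06 -0.   -0.  ]
```

```bash
python3 -m jog '{"translation":[[0,-0.0005,0.001],[0,-0.0005,0.001],[0,-0.0005,0.001],[0,-0.0005,0.001],[0,-0.0005,0.001],[0,-0.0005,0.001],[0,-0.0005,0.001],[0,-0.0005,0.001]],"dr":[[0,0,0],[0,0,0],[0,0,0],[0,0,0],[0,0,0],[0,0,0],[0,0,0],[0,0,0]]}'; python3 look.py w7 .679 .1311 .195
```

```text
clock: 10.55
ee_pos: [0.679, 0.129, 0.1473]
tool_rot: [0.001, 0.691, 0.723, 0.001]
ft_force: [-3.0, -0.4, 11.2]
gripper_width: 0.0272
t 10.55 pos [0.679  0.129  0.1473] psi 92.54 w 0.0272 F [-3.  -0.4 11.2] 
shift(mm) [ -0.9   0.1 -47.7] dr [ 0.16 -0.01  0.04]
tip px [198.80895813 202.43960546] bore pred [199.27471567 269.48565824]
```

View pics/w7.png

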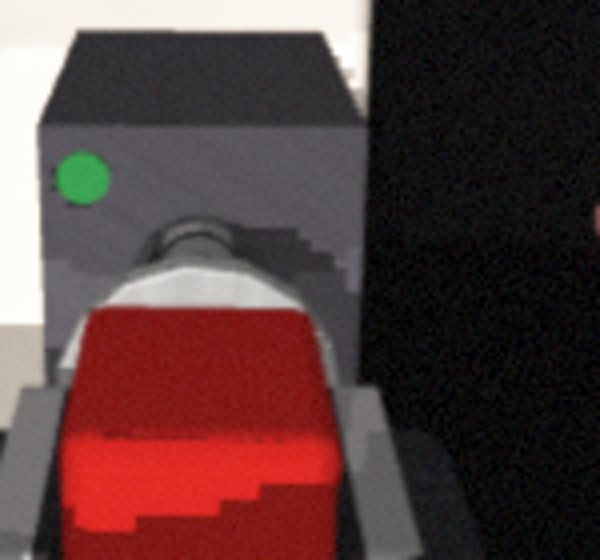

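Left well: contact at TCP z = 0.1473, so the tip is at about 0.064 and this is the 30 mm well. The picture shows the rod deep in the bore, with the collar still above the tower. Next is the middle well.

```bash
python3 -m jog '{"translation":[[0,0,-0.015],[0,0,-0.032],[0,0,-0.046],[-0.02,0,-0.05],[-0.055,-0.0003,-0.05],[-0.09,-0.0006,-0.05],[-0.122,-0.0009,-0.05],[-0.135,-0.0009,-0.05]],"dr":[[0,0,0],[0,0,0],[0,0,0],[0,0,0],[0,0,0],[0,0,0],[0,0,0],[0,0,0]]}'; python3 -m jog '{"translation":[[0,0,0],[0,0,0],[0,0,0.001],[0,0,0.001],[0,0,0.001],[0,0,0.001],[0,0,0.001],[0,0,0.001]],"dr":[[0,0,0],[0,0,0],[0,0,0],[0,0,0],[0,0,0],[0,0,0],[0,0,0],[0,0,0]]}';python3 look.py w8 .684 -.004 .195
```

```text
clock: 11.6
ee_pos: [0.6833, -0.0084, 0.1951]
tool_rot: [-0.0, 0.692, 0.722, -0.0]
ft_force: [0.3, 1.3, -2.7]
gripper_width: 0.0272
clock: 12.6
ee_pos: [0.6835, -0.0059, 0.1942]
tool_rot: [-0.0, 0.691, 0.723, -0.0]
ft_force: [0.3, 0.2, -3.4]
gripper_width: 0.027
t 12.6 pos [ 0.6835 -0.0059  0.1942] psi 92.55 w 0.0270 F [ 0.3  0.2 -3.4] 
shift(mm) [-1.1  0.4 -0.8] dr [-0.   -0.    0.05]
tip px [200.13799951 202.33300037] bore pred [202.22393053 179.36500814]
```

View pics/w8.png

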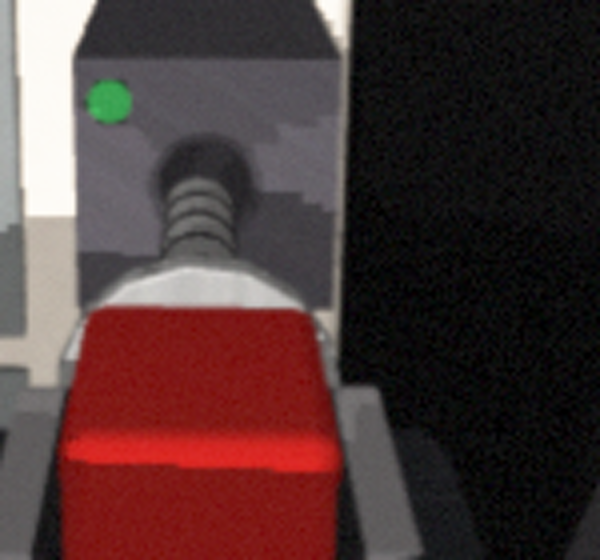

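Run:
```python
from h import *
import pickle
f=lambda x,y:[[x/4+230-.4,y/4+160-.4]]
c=pickle.load(open('w8.pkl','rb'))
print('bore',onz(c,f(206,180),.094), 'far edge',onz(c,f(206,133),.094),onz(c,f(77,59),.094),onz(c,f(336,57),.094))
c=pickle.load(open('w6.pkl','rb'));print('w6 tower',onz(c,f(58,88),.094),onz(c,f(350,88),.094),'bore edge',onz(c,f(200,170),.094))
```

```text
bore [[ 0.68440231 -0.00379108  0.094     ]] far edge [[0.68399045 0.00541015 0.094     ]] [[0.65968636 0.018472   0.094     ]] [[0.70718578 0.02090298 0.094     ]]
w6 tower [[0.6537806  0.15346323 0.094     ]] [[0.70263782 0.15558644 0.094     ]] bore edge [[0.67816743 0.14013834 0.094     ]]
```

The picture shows the middle bore centred at about (206,180), with the tip lined up within about 0.5 mm, so I'll descend.

```bash
python3 -m jog '{"translation":[[0,0.0005,0.003],[0,0.0005,0.010],[0,0.0005,0.018],[0,0.0005,0.026],[0,0.0005,0.034],[0,0.0005,0.042],[0,0.0005,0.047],[0,0.0005,0.048]],"dr":[[0,0,0],[0,0,0],[0,0,0],[0,0,0],[0,0,0],[0,0,0],[0,0,0],[0,0,0]]}'; python3 -c "
from h import *
to(.684,-.0058,.132)"
```

```text
clock: 13.65
ee_pos: [0.6839, -0.0059, 0.1458]
tool_rot: [-0.0, 0.691, 0.723, -0.0]
ft_force: [-0.1, 0.8, -1.8]
gripper_width: 0.0269
t 13.65 pos [ 0.6839 -0.0059  0.1458] psi 92.55 w 0.0269 F [-0.1  0.8 -1.8] 
shift(mm) [ 0.1  0.1 13.8] dr [-0.03 -0.    0.  ]
```

```bash
python3 -m jog '{"translation":[[0,0,0.003],[0,0,0.007],[0,0,0.010],[0,0,0.0115],[0,0,0.013],[0,0,0.0145],[0,0,0.0155],[0,0,0.0155]],"dr":[[0,0,0],[0,0,0],[0,0,0],[0,0,0],[0,0,0],[0,0,0],[0,0,0],[0,0,0]]}'; python3 -c "
from h import *
to(.684,-.0058,.132)"
```

```text
clock: 14.65
ee_pos: [0.684, -0.0059, 0.1307]
tool_rot: [-0.0, 0.691, 0.723, -0.0]
ft_force: [-0.1, -0.7, -3.4]
gripper_width: 0.0273
t 14.65 pos [ 0.684  -0.0059  0.1307] psi 92.55 w 0.0273 F [-0.1 -0.7 -3.4] 
shift(mm) [ 0.1  0.  -1.3] dr [-0.01  0.   -0.  ]
```

```bash
python3 -m jog '{"translation":[[0,0,0.003],[0,0,0.007],[0,0,0.010],[0,0,0.0115],[0,0,0.013],[0,0,0.0140],[0,0,0.0145],[0,0,0.0145]],"dr":[[0,0,0],[0,0,0],[0,0,0],[0,0,0],[0,0,0],[0,0,0],[0,0,0],[0,0,0]]}'; python3 -c "
from h import *
to(.684,-.0058,.132)"
```

```text
clock: 15.65
ee_pos: [0.6842, -0.0059, 0.1173]
tool_rot: [0.0, 0.691, 0.723, 0.0]
ft_force: [-3.0, 0.3, 5.5]
gripper_width: 0.0273
t 15.65 pos [ 0.6842 -0.0059  0.1173] psi 92.55 w 0.0273 F [-3.   0.3  5.5] 
shift(mm) [  0.1  -0.2 -14.7] dr [0.05 0.01 0.  ]
```

Contact is at TCP z = 0.1173, so the tip is at about 0.034 and the middle well is the 60 mm one. I still have to probe the right well, so I pause here and then lift.

```bash
python3 -m jog '{"translation":[[0,0,0],[0,0,0],[0,0,-0.005],[0,0,-0.02],[0,0,-0.036],[0,0,-0.052],[0,0,-0.068],[0,0,-0.078]],"dr":[[0,0,0],[0,0,0],[0,0,0],[0,0,0],[0,0,0],[0,0,0],[0,0,0],[0,0,0]]}'; python3 -m jog '{"translation":[[-0.01,0,0],[-0.04,-0.0003,0],[-0.07,-0.0006,0],[-0.1,-0.0009,0],[-0.125,-0.0009,0],[-0.135,-0.0009,0],[-0.135,-0.0009,0],[-0.135,-0.0009,0]],"dr":[[0,0,0],[0,0,0],[0,0,0],[0,0,0],[0,0,0],[0,0,0],[0,0,0],[0,0,0]]}';python3 look.py w9 .6893 -.1376 .195
```

```text
clock: 16.65
ee_pos: [0.6842, -0.0059, 0.1957]
tool_rot: [0.0, 0.691, 0.723, 0.0]
ft_force: [0.5, -0.6, -1.4]
gripper_width: 0.027
clock: 17.65
ee_pos: [0.6892, -0.1398, 0.1942]
tool_rot: [-0.0, 0.691, 0.723, 0.0]
ft_force: [-0.2, -0.2, -3.0]
gripper_width: 0.0274
t 17.65 pos [ 0.6892 -0.1398  0.1942] psi 92.60 w 0.0274 F [-0.2 -0.2 -3. ] 
shift(mm) [-0.8  0.1 -0.8] dr [-0.01 -0.02  0.1 ]
tip px [200.29416773 202.16729765] bore pred [200.28762079 178.0330111 ]
```

View pics/w9.png

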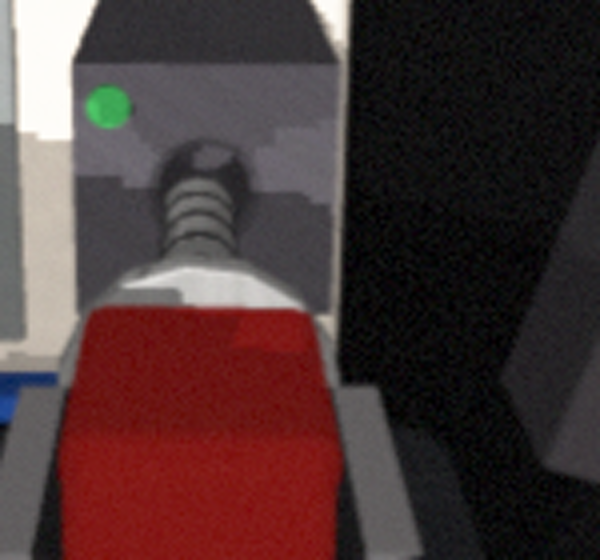

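The picture shows the right bore at about (204,185), aligned except for about 0.8 mm in y.

```bash
python3 -m jog '{"translation":[[-0.0008,0,0.003],[-0.0008,0,0.010],[-0.0008,0,0.018],[-0.0008,0,0.026],[-0.0008,0,0.034],[-0.0008,0,0.042],[-0.0008,0,0.047],[-0.0008,0,0.048]],"dr":[[0,0,0],[0,0,0],[0,0,0],[0,0,0],[0,0,0],[0,0,0],[0,0,0],[0,0,0]]}'; python3 -m jog '{"translation":[[0,0,0.003],[0,0,0.007],[0,0,0.009],[0,0,0.011],[0,0,0.0125],[0,0,0.0138],[0,0,0.0145],[0,0,0.0145]],"dr":[[0,0,0],[0,0,0],[0,0,0],[0,0,0],[0,0,0],[0,0,0],[0,0,0],[0,0,0]]}'
```

```text
clock: 18.7
ee_pos: [0.6891, -0.1416, 0.1459]
tool_rot: [-0.0, 0.691, 0.723, -0.0]
ft_force: [0.6, -0.6, -2.5]
gripper_width: 0.0272
clock: 19.7
ee_pos: [0.6892, -0.1416, 0.1323]
tool_rot: [0.0, 0.691, 0.723, 0.0]
ft_force: [-1.1, -0.1, 3.8]
gripper_width: 0.0271
```

Contact is at 0.1323, so the right well is 45 mm deep, consistent with the other two. I hold briefly, then lift and go back to the middle.

```bash
python3 -m jog '{"translation":[[0,0,0.0005],[0,0,0.0005],[0,0,0.0005],[0,0,0.0005],[0,0,-0.01],[0,0,-0.03],[0,0,-0.05],[0,0,-0.063]],"dr":[[0,0,0],[0,0,0],[0,0,0],[0,0,0],[0,0,0],[0,0,0],[0,0,0],[0,0,0]]}'; python3 -c "
from h import *
to(.684,-.0059,.195,92.5)"
```

```text
clock: 20.7
ee_pos: [0.6895, -0.1416, 0.1971]
tool_rot: [0.001, 0.691, 0.723, 0.001]
ft_force: [-1.4, 0.0, -1.5]
gripper_width: 0.0273
t 20.7 pos [ 0.6895 -0.1416  0.1971] psi 92.55 w 0.0273 F [-1.4  0.  -1.5] 
shift(mm) [135.8   0.5   2. ] dr [0.12 0.04 0.05]
```

```bash
python3 -m jog '{"translation":[[0.01,0,0],[0.04,0.0002,0],[0.07,0.0005,0],[0.1,0.0007,0],[0.126,0.0007,0],[0.1358,0.0007,0],[0.1358,0.0007,0],[0.1358,0.0007,0]],"dr":[[0,0,0],[0,0,0],[0,0,0],[0,0,0],[0,0,0],[0,0,0],[0,0,0],[0,0,0]]}'; python3 look.py w10 .684 -.004 .195
```

```text
clock: 21.7
ee_pos: [0.6838, -0.0068, 0.1945]
tool_rot: [-0.0, 0.692, 0.722, -0.0]
ft_force: [0.2, -0.4, -2.1]
gripper_width: 0.0271
t 21.7 pos [ 0.6838 -0.0068  0.1945] psi 92.50 w 0.0271 F [ 0.2 -0.4 -2.1] 
shift(mm) [-0.2  0.2 -0.5] dr [-0.02  0.01 -0.  ]
tip px [200.19822345 202.7845354 ] bore pred [201.07296759 174.38375976]
```

View pics/w10.png

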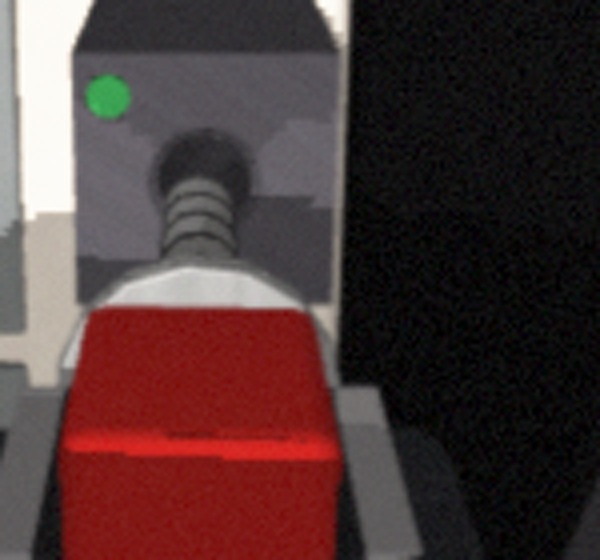

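The view matches the earlier middle approach, with the bore at about (202,175), except that y is about 0.9 mm low. I lower the rod into the well.

```bash
python3 -m jog '{"translation":[[0.0009,0.0002,0.003],[0.0009,0.0002,0.010],[0.0009,0.0002,0.018],[0.0009,0.0002,0.026],[0.0009,0.0002,0.034],[0.0009,0.0002,0.042],[0.0009,0.0002,0.049],[0.0009,0.0002,0.052]],"dr":[[0,0,0],[0,0,0],[0,0,0],[0,0,0],[0,0,0],[0,0,0],[0,0,0],[0,0,0]]}'; python3 -m jog '{"translation":[[0,0,0.003],[0,0,0.009],[0,0,0.015],[0,0,0.019],[0,0,0.022],[0,0,0.0235],[0,0,0.0245],[0,0,0.0255]],"dr":[[0,0,0],[0,0,0],[0,0,0],[0,0,0],[0,0,0],[0,0,0],[0,0,0],[0,0,0]]}'; python3 -c "
from h import *
to(.684,-.0059,.1173,92.5)"
```

```text
clock: 22.75
ee_pos: [0.6839, -0.005, 0.1422]
tool_rot: [-0.0, 0.691, 0.723, -0.0]
ft_force: [-0.2, 0.9, -2.3]
gripper_width: 0.027
clock: 23.75
ee_pos: [0.684, -0.005, 0.1173]
tool_rot: [0.0, 0.691, 0.723, 0.0]
ft_force: [-0.5, -1.1, 2.4]
gripper_width: 0.0274
t 23.75 pos [ 0.684  -0.005   0.1173] psi 92.55 w 0.0274 F [-0.5 -1.1  2.4] 
shift(mm) [-0.9 -0.1  0. ] dr [0.01 0.   0.05]
```

```bash
python3 -m jog '{"translation":[[0,0,0],[0,0,0],[0,0,0],[0,0,0],[0,0,0],[0,0,0],[0,0,0],[0,0,0]],"dr":[[0,0,0],[0,0,0],[0,0,0],[0,0,0],[0,0,0],[0,0,0],[0,0,0],[0,0,0]]}' 0.0854; python3 -m jog '{"translation":[[0,0,-0.005],[0,0,-0.02],[0,0,-0.04],[0,0,-0.06],[0,0,-0.08],[0,0,-0.1],[0,0,-0.115],[0,0,-0.12]],"dr":[[0,0,0],[0,0,0],[0,0,0],[0,0,0],[0,0,0],[0,0,0],[0,0,0],[0,0,0]]}'; python3 -c "
from h import *
import pickle
c=capture('wrist');save(c,'pics/w11.png')
c=capture('scene');save(c,'pics/s11.png');pickle.dump(c,open('s11.pkl','wb'))"
```

```text
clock: 24.75
ee_pos: [0.684, -0.0049, 0.1172]
tool_rot: [-0.0, 0.691, 0.723, -0.0]
ft_force: [0.5, 0.3, -0.0]
gripper_width: 0.0858
clock: 25.75
ee_pos: [0.6842, -0.005, 0.2388]
tool_rot: [0.001, 0.691, 0.723, 0.001]
ft_force: [-0.4, 0.1, 0.0]
gripper_width: 0.0855
```

View pics/w11.png

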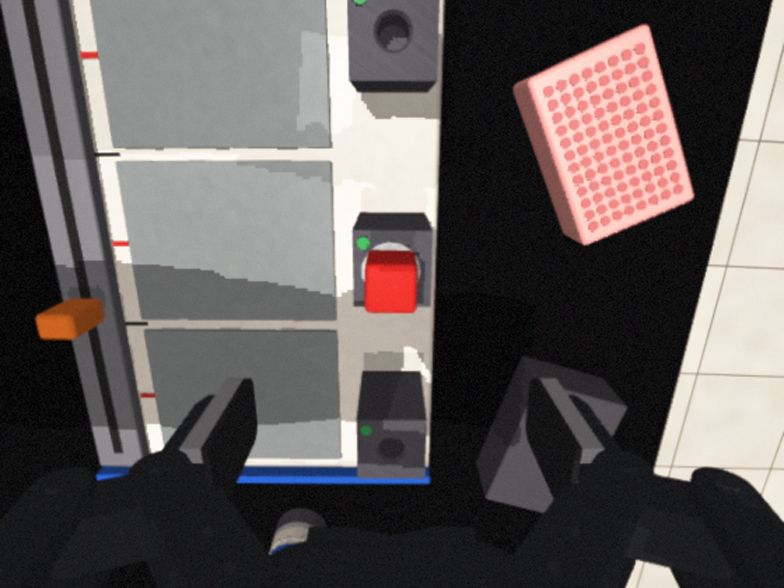

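View pics/s11.png

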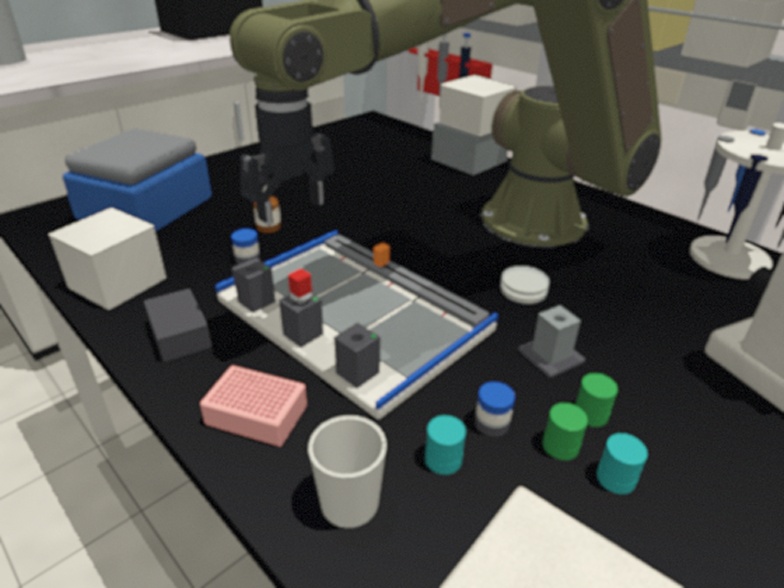

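The wrist view shows the red grip upright over the middle tower at about (390,285). The scene view agrees, with the rod standing in the middle tower. Next is the selector.

```bash
python3 -c "
from h import *
to(.447,-.065,.19,92.2)"
```

```text
t 25.85 pos [ 0.684  -0.005   0.2376] psi 92.55 w 0.0852 F [ 0.6 -0.8  0.6] 
shift(mm) [ -49.4 -239.5   47.5] dr [0.02 0.   0.35]
```

```bash
python3 -m jog '{"translation":[[-0.005,-0.03,0],[-0.015,-0.07,0],[-0.025,-0.11,0.01],[-0.032,-0.15,0.02],[-0.04,-0.19,0.03],[-0.045,-0.22,0.04],[-0.0494,-0.2395,0.0475],[-0.0494,-0.2395,0.0475]],"dr":[[0,0,0.3],[0,0,0.3],[0,0,0.3],[0,0,0.3],[0,0,0.3],[0,0,0.3],[0,0,0.3],[0,0,0.3]]}'
python3 - <<'E'
from h import *
import pickle
c=capture('wrist');save(c,'pics/w12.png');pickle.dump(c,open('w12.pkl','wb'))
for a,ce,bb,m in blobs(c,(5,150,60),(20,255,255),100): print(a,ce*1.4,bb*1.4,onz(c,ce,.075))
to(.447,-.065,.19,92.2)
E
```

```text
clock: 26.85
ee_pos: [0.446, -0.0651, 0.1892]
tool_rot: [-0.001, 0.693, 0.721, -0.0]
ft_force: [-0.2, -0.7, 0.6]
gripper_width: 0.0856
1078 [392.99350649 273.48831169] [369.6 249.2  49.   49. ] [[ 0.44637185 -0.05966377  0.075     ]]
t 26.9 pos [ 0.4469 -0.065   0.1897] psi 92.22 w 0.0855 F [-0.4  0.4  0.6] 
shift(mm) [-0.   0.1 -0.3] dr [-0.01 -0.01  0.02]
```

View pics/w12.png

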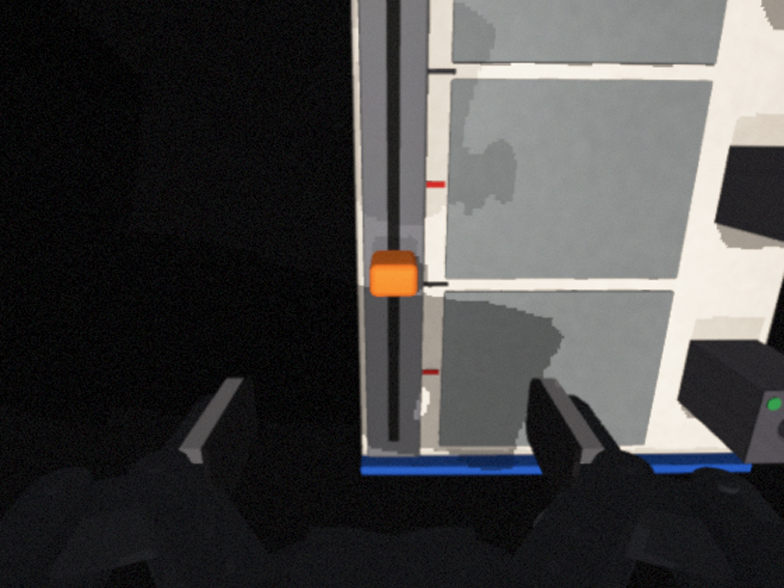

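The view shows the selector's top face at about (394,280) and the middle zone's red tick at about (435,184).

Run:
```python
from h import *
import pickle
c=pickle.load(open('w12.pkl','rb'));f=lambda x,y:[[x/1.4-.15,y/1.4-.15]]
S=onz(c,f(394,280),.075)[0];T=onz(c,f(434,184),.02)[0];print(S,T)
e=np.array([-.0386,.9993,0]);print('along y',(T-S)@e)
to(.4465,S[1],.045,92.2)
```

```text
[ 0.44696711 -0.06336642  0.075     ] [ 0.47118001 -0.01398462  0.02      ]
along y 0.048412616951991505
t 26.9 pos [ 0.4469 -0.065   0.1897] psi 92.22 w 0.0855 F [-0.4  0.4  0.6] 
shift(mm) [  1.6  -0.3 144.7] dr [-0.01 -0.01  0.02]
```

```bash
python3 -m jog '{"translation":[[0.0016,0,0.015],[0.0016,0,0.04],[0.0016,0,0.065],[0.0016,0,0.09],[0.0016,0,0.11],[0.0016,0,0.128],[0.0016,0,0.14],[0.0016,0,0.1445]],"dr":[[0,0,0],[0,0,0],[0,0,0],[0,0,0],[0,0,0],[0,0,0],[0,0,0],[0,0,0]]}'; python3 -m jog '{"translation":[[0,0,0],[0,0,0],[0,0,0],[0,0,0],[0,0,0],[0,0,0],[0,0,0],[0,0,0]],"dr":[[0,0,0],[0,0,0],[0,0,0],[0,0,0],[0,0,0],[0,0,0],[0,0,0],[0,0,0]]}' 0.0 30; python3 -c "
from h import *
to(.4465,-.0634,.045,92.2)"
```

```text
clock: 27.9
ee_pos: [0.4467, -0.0631, 0.0443]
tool_rot: [-0.001, 0.693, 0.721, -0.0]
ft_force: [-0.1, 0.1, 0.1]
gripper_width: 0.0853
clock: 28.9
ee_pos: [0.4471, -0.0634, 0.0457]
tool_rot: [0.0, 0.693, 0.721, 0.0]
ft_force: [-1.1, 0.9, 6.2]
gripper_width: 0.028
t 28.9 pos [ 0.4471 -0.0634  0.0457] psi 92.25 w 0.0280 F [-1.1  0.9  6.2] 
shift(mm) [ 0.  -0.6  0.7] dr [0.05 0.01 0.05]
```

Gripped: the opening reads 28 mm, as expected. I slide it 50 mm along the heater's +y.

```bash
python3 -m jog '{"translation":[[0.004,0,-0.001],[0.012,0,-0.001],[0.022,0,-0.001],[0.032,0,-0.001],[0.041,0,-0.001],[0.047,0,-0.001],[0.0495,0,-0.001],[0.0495,0,-0.001]],"dr":[[0,0,0],[0,0,0],[0,0,0],[0,0,0],[0,0,0],[0,0,0],[0,0,0],[0,0,0]]}'; python3 -m jog '{"translation":[[0,0,0],[0,0,0],[0,0,0],[0,0,0],[0,0,0],[0,0,0],[0,0,0],[0,0,0]],"dr":[[0,0,0],[0,0,0],[0,0,0],[0,0,0],[0,0,0],[0,0,0],[0,0,0],[0,0,0]]}' 0.0854;python3 -m jog '{"translation":[[0,0,-0.01],[0,0,-0.03],[0,0,-0.05],[0,0,-0.08],[0,0,-0.11],[0,0,-0.14],[0,0,-0.16],[0,0,-0.17]],"dr":[[0,0,0],[0,0,0],[0,0,0],[0,0,0],[0,0,0],[0,0,0],[0,0,0],[0,0,0]]}'
python3 - <<'E'
from h import *
import pickle
c=capture('wrist');save(c,'pics/w13.png');pickle.dump(c,open('w13.pkl','wb'))
to(.447,-.065,.19,92.2)
c=capture('top');save(c,'pics/t13.png');pickle.dump(c,open('t13.pkl','wb'))
E
```

```text
clock: 29.9
ee_pos: [0.445, -0.0135, 0.0458]
tool_rot: [0.0, 0.693, 0.721, 0.0]
ft_force: [5.6, 1.4, -11.3]
gripper_width: 0.0273
clock: 30.9
ee_pos: [0.4449, -0.0139, 0.0462]
tool_rot: [0.0, 0.693, 0.721, 0.0]
ft_force: [0.7, 0.3, -0.6]
gripper_width: 0.0852
clock: 31.9
ee_pos: [0.4451, -0.0139, 0.2177]
tool_rot: [0.001, 0.693, 0.721, 0.001]
ft_force: [-0.0, -0.2, 0.5]
gripper_width: 0.0851
t 31.95 pos [ 0.4453 -0.0139  0.2183] psi 92.25 w 0.0852 F [-0.5 -0.6  1.9] 
shift(mm) [-51.1  -0.4  28.3] dr [0.14 0.02 0.05]
```

View pics/w13.png

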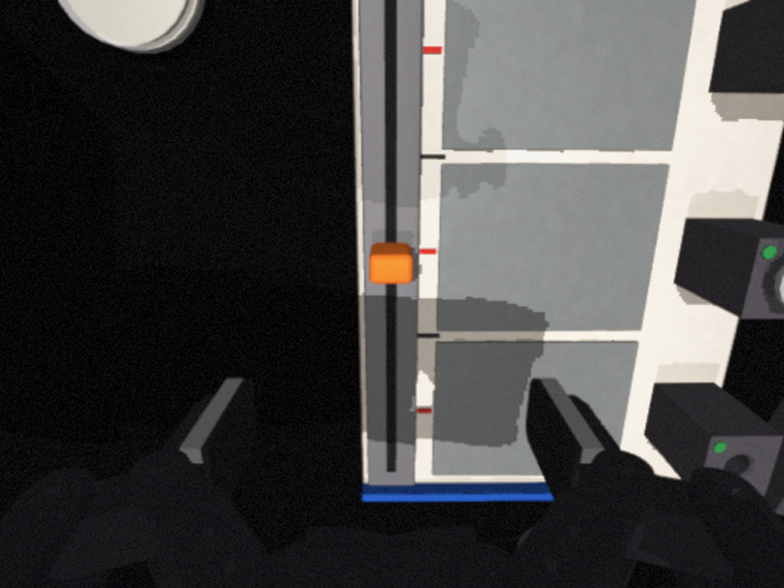

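View pics/t13.png

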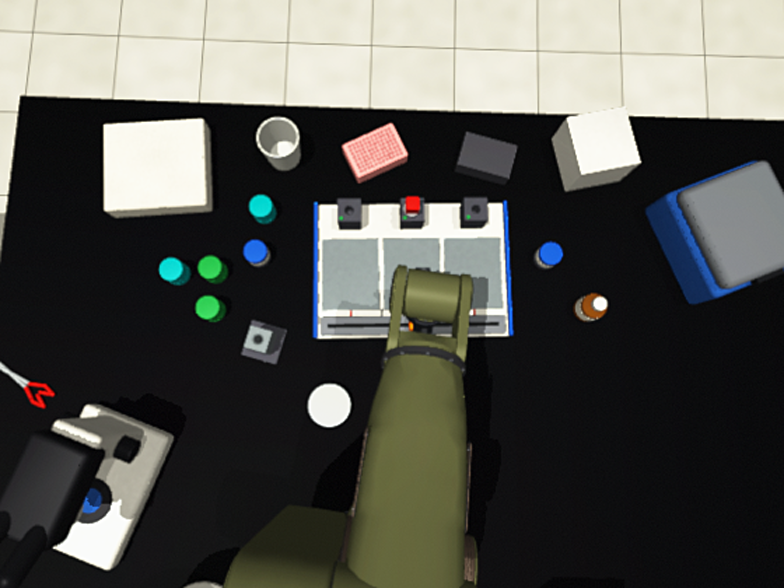

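The wrist view shows the selector's top at about (391,266), level with the middle tick at (428,251) once its height is allowed for. In the top view the jars and the amber bottle have not moved.

Run:
```python
from h import *
import pickle
c=pickle.load(open('w13.pkl','rb'));f=lambda x,y:[[x/1.4-.15,y/1.4-.15]]
S=onz(c,f(391,267.5),.075)[0];T=onz(c,f(427,251),.02)[0];print(S,T,(T-S)@np.array([-.0386,.9993,0]))
c=pickle.load(open('t13.pkl','rb'))
for a,ce,bb,m in blobs(c,(105,150,215),(125,255,255),80): print(a,ce,bb,onz(c,ce,.06).round(4))
for a,ce,bb,m in blobs(c,(5,130,60),(20,255,200),30): print('amber',a,ce,bb,onz(c,ce,.05).round(4))
for a,ce,bb,m in blobs(c,(0,0,215),(180,30,255),30): 
  if a<200: print('cap',a,ce,bb,onz(c,ce,.1).round(4))
to(.605,-.305,.21,92.2)
```

```text
[ 0.44469978 -0.01274584  0.075     ] [ 0.47139058 -0.01411748  0.02      ] -0.0024009440850123027
134 [225.26119403 190.2238806 ] [224 145   3  96] [[0.5588 0.198  0.06  ]]
174 [362.77586207 191.55172414] [360 144   6  95] [[ 0.5672 -0.2158  0.06  ]]
184 [181.79891304 179.0326087 ] [175 172  15  15] [[0.5891 0.3297 0.06  ]]
181 [393.29834254 180.64640884] [386 174  16  15] [[ 0.6035 -0.3084  0.06  ]]
amber 174 [422.12068966 218.7183908 ] [415 209  19  19] [[ 0.4912 -0.396   0.05  ]]
cap 136 [202.21323529 105.83088235] [187  97  26  15] [[0.8064 0.2742 0.1   ]]
cap 51 [  1.66666667 145.07843137] [  0 140   5  12] [[0.665  0.8477 0.1   ]]
cap 65 [428.16923077 216.6       ] [424 213   9   9] [[ 0.4909 -0.3968  0.1   ]]
cap 80 [261.5 223.5] [252 222  20   4] [[0.4567 0.0856 0.1   ]]
cap 75 [243.30666667 239.01333333] [227 231  49  11] [[0.4105 0.1363 0.1   ]]
cap 39 [  9.02564103 267.82051282] [  0 260  19  16] [[0.3127 0.7846 0.1   ]]
cap 75 [ 63.73333333 293.84      ] [ 58 290  13   8] [[0.245  0.6276 0.1   ]]
cap 148 [ 54.45945946 308.27027027] [ 39 301  32  15] [[0.2055 0.6486 0.1   ]]
t 32.0 pos [ 0.4451 -0.0139  0.2171] psi 92.25 w 0.0854 F [ 0.7 -0.1  0.5] 
shift(mm) [-297.1  148.4    7.4] dr [0.09 0.01 0.05]
```

The selector is within about 2.5 mm of the tick. Next I hover over the right jar.

```bash
python3 -m jog '{"translation":[[-0.03,0.015,0],[-0.07,0.035,0],[-0.115,0.058,0],[-0.16,0.08,0],[-0.205,0.103,0],[-0.25,0.125,0.01],[-0.285,0.143,0.02],[-0.297,0.1485,0.02]],"dr":[[0,0,0],[0,0,0],[0,0,0],[0,0,0],[0,0,0],[0,0,0],[0,0,0],[0,0,0]]}';python3 - <<'E'
from h import *
import pickle
c=capture('wrist');save(c,'pics/w14.png');pickle.dump(c,open('w14.pkl','wb'))
for a,ce,bb,m in blobs(c,(100,150,60),(125,255,255),300): print(a,ce*1.4,bb*1.4,onz(c,ce,.06).round(4))
to(.605,-.306,.21,92.2)
E
```

```text
clock: 33.0
ee_pos: [0.6047, -0.3064, 0.193]
tool_rot: [-0.002, 0.694, 0.72, -0.001]
ft_force: [-0.9, 0.9, -0.1]
gripper_width: 0.0853
3359 [360.37475439 125.65739804] [109.2 117.6 494.2  16.8] [[ 0.5837 -0.2218  0.06  ]]
2652 [394.33650075 275.21402715] [354.2 235.2  81.2  81.2] [[ 0.6059 -0.3072  0.06  ]]
649 [503.21047766 533.43882897] [474.6 518.   54.6  36.4] [[ 0.6944 -0.5035  0.06  ]]
t 33.05 pos [ 0.6049 -0.3069  0.1936] psi 92.15 w 0.0857 F [ 0.  -1.4 -0.5] 
shift(mm) [  0.9   0.1 -16.4] dr [-0.16 -0.09 -0.05]
```

View pics/w14.png

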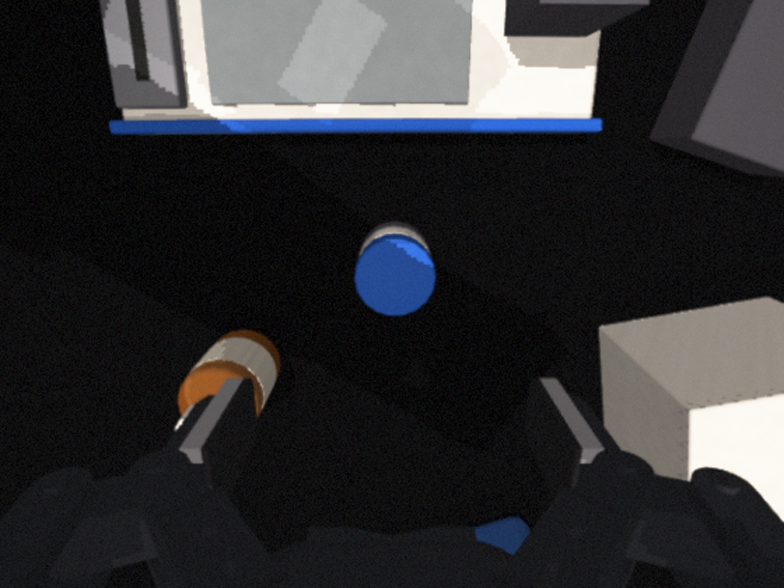

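The view shows the jar lid centred at about (394,275), which is (0.606,−0.307). The amber bottle at about (230,370) is clear of the fingers.

```bash
python3 -m jog '{"translation":[[0,0.001,0.015],[0,0.001,0.05],[0,0.001,0.085],[0,0.001,0.115],[0,0.001,0.14],[0,0.001,0.16],[0,0.001,0.172],[0,0.001,0.1735]],"dr":[[0,0,0],[0,0,0],[0,0,0],[0,0,0],[0,0,0],[0,0,0],[0,0,0],[0,0,0]]}'; python3 -m jog '{"translation":[[0,0,0],[0,0,0],[0,0,0],[0,0,0],[0,0,0],[0,0,0],[0,0,0],[0,0,0]],"dr":[[0,0,0],[0,0,0],[0,0,0],[0,0,0],[0,0,0],[0,0,0],[0,0,0],[0,0,0]]}' 0.0 40; python3 -m jog '{"translation":[[0,0,-0.005],[0,0,-0.015],[0,0,-0.03],[0,0,-0.045],[0,0,-0.06],[0,0,-0.075],[0,0,-0.085],[0,0,-0.09]],"dr":[[0,0,0],[0,0,0],[0,0,0],[0,0,0],[0,0,0],[0,0,0],[0,0,0],[0,0,0]]}'; python3 -c "
from h import *
e=np.array([-.0386,.9993]);o=np.array([.5591,-.0083])
p=o-.037*e;print(p);to(p[0],p[1],.11,92.2)"
```

```text
clock: 34.05
ee_pos: [0.6057, -0.3045, 0.0222]
tool_rot: [-0.0, 0.693, 0.721, -0.0]
ft_force: [-0.3, -0.4, -0.0]
gripper_width: 0.085
clock: 35.05
ee_pos: [0.6064, -0.3051, 0.0238]
tool_rot: [0.001, 0.693, 0.721, 0.0]
ft_force: [-0.1, 0.1, 5.3]
gripper_width: 0.0492
clock: 36.05
ee_pos: [0.606, -0.3048, 0.1134]
tool_rot: [0.0, 0.693, 0.721, 0.0]
ft_force: [-0.5, 0.1, -2.1]
gripper_width: 0.049
[ 0.5605282 -0.0452741]
t 36.05 pos [ 0.606  -0.3048  0.1134] psi 92.24 w 0.0490 F [-0.5  0.1 -2.1] 
shift(mm) [261.2 -35.3   3.3] dr [0.02 0.01 0.04]
```

```bash
python3 -m jog '{"translation":[[0.015,-0.002,0],[0.05,-0.007,0],[0.09,-0.012,0],[0.13,-0.018,0],[0.17,-0.024,0],[0.21,-0.03,0],[0.248,-0.034,0],[0.263,-0.0353,0]],"dr":[[0,0,0],[0,0,0],[0,0,0],[0,0,0],[0,0,0],[0,0,0],[0,0,0],[0,0,0]]}'; python3 -m jog '{"translation":[[0,0,0],[0,0,0.005],[0,0,0.02],[0,0,0.035],[0,0,0.048],[0,0,0.057],[0,0,0.060],[0,0,0.060]],"dr":[[0,0,0],[0,0,0],[0,0,0],[0,0,0],[0,0,0],[0,0,0],[0,0,0],[0,0,0]]}';  python3 -c "
from h import *
to(.5605,-.0433,.0478,92.2)"
```

```text
clock: 37.05
ee_pos: [0.5595, -0.041, 0.1124]
tool_rot: [-0.0, 0.692, 0.722, -0.0]
ft_force: [0.2, -0.8, -1.2]
gripper_width: 0.0495
clock: 38.05
ee_pos: [0.5605, -0.0434, 0.0528]
tool_rot: [0.0, 0.693, 0.721, 0.0]
ft_force: [0.2, -0.2, -1.6]
gripper_width: 0.0492
t 38.05 pos [ 0.5605 -0.0434  0.0528] psi 92.25 w 0.0492 F [ 0.2 -0.2 -1.6] 
shift(mm) [0.1 0.  5. ] dr [0.01 0.   0.05]
```

```bash
python3 -m jog '{"translation":[[0,0,0.002],[0,0,0.0035],[0,0,0.0045],[0,0,0.0053],[0,0,0.0053],[0,0,0.0053],[0,0,0.0053],[0,0,0.0053]],"dr":[[0,0,0],[0,0,0],[0,0,0],[0,0,0],[0,0,0],[0,0,0],[0,0,0],[0,0,0]]}'; python3 -m jog '{"translation":[[0,0,0],[0,0,0],[0,0,0],[0,0,0],[0,0,0],[0,0,0],[0,0,0],[0,0,0]],"dr":[[0,0,0],[0,0,0],[0,0,0],[0,0,0],[0,0,0],[0,0,0],[0,0,0],[0,0,0]]}' 0.0854; python3 -m jog '{"translation":[[0,0,-0.01],[0,0,-0.03],[0,0,-0.05],[0,0,-0.08],[0,0,-0.11],[0,0,-0.14],[0,0,-0.155],[0,0,-0.16]],"dr":[[0,0,0],[0,0,0],[0,0,0],[0,0,0],[0,0,0],[0,0,0],[0,0,0],[0,0,0]]}'
python3 - <<'E'
from h import *
import pickle
c=capture('wrist');save(c,'pics/w15.png');pickle.dump(c,open('w15.pkl','wb'))
c=capture('top');save(c,'pics/t15.png');pickle.dump(c,open('t15.pkl','wb'))
for a,ce,bb,m in blobs(c,(100,150,215),(125,255,255),80): print(a,ce*1.4,onz(c,ce,.06).round(4))
to(.59,.330,.2,92.2)
E
```

```text
clock: 39.05
ee_pos: [0.5604, -0.0434, 0.0477]
tool_rot: [0.0, 0.693, 0.721, 0.0]
ft_force: [-3.1, 1.5, 6.3]
gripper_width: 0.0493
clock: 40.05
ee_pos: [0.5604, -0.0434, 0.0475]
tool_rot: [0.0, 0.693, 0.721, 0.0]
ft_force: [0.5, -0.2, 0.5]
gripper_width: 0.0851
clock: 41.05
ee_pos: [0.5604, -0.0434, 0.2081]
tool_rot: [0.0, 0.693, 0.721, 0.0]
ft_force: [0.5, -0.0, -0.6]
gripper_width: 0.0854
158 [315.30126582 270.89113924] [[0.5489 0.1977 0.06  ]]
175 [507.872 268.016] [[ 0.5675 -0.2158  0.06  ]]
186 [254.53655914 250.57741935] [[0.5893 0.3297 0.06  ]]
t 41.15 pos [ 0.5602 -0.0434  0.2071] psi 92.25 w 0.0854 F [-0.1  0.5 -0.6] 
shift(mm) [371.9  44.4   7.1] dr [-0.02 -0.    0.05]
```

View pics/w15.png

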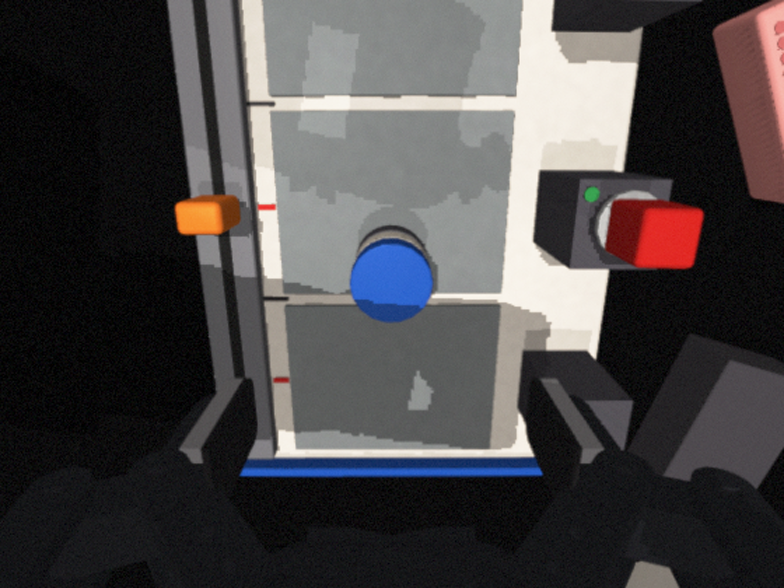

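View pics/t15.png

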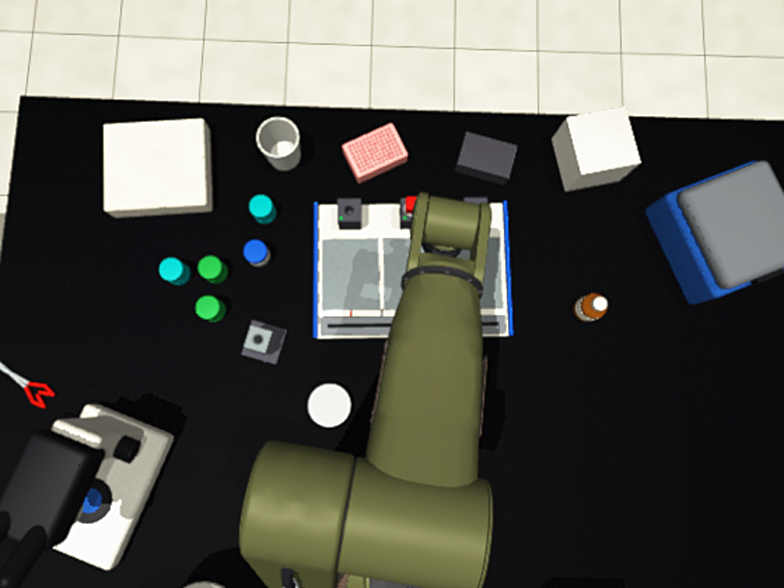

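The wrist view shows the first jar upright on the middle plate, lid at about (392,281), with the rod and selector undisturbed. The other jar, at (255,250) in the top view, has turquoise and green neighbours, so I measure the clearances.

Run:
```python
from h import *
import pickle
c=pickle.load(open('w15.pkl','rb'))
for a,ce,bb,m in blobs(c,(105,150,60),(125,255,255),1500):
    k=max(cv2.findContours(m.astype(np.uint8),0,2)[0],key=cv2.contourArea);ce,r=cv2.minEnclosingCircle(k)
    p=onz(c,ce,.084)[0];d=p[:2]-[.5591,-.0083];print(np.array(ce)*1.4,r*1.4,p,'heater frame',d@[.9993,.0386],d@[-.0386,.9993])
c=pickle.load(open('t15.pkl','rb'))
J=onz(c,[[254.54/1.4,250.58/1.4]],.06)[0,:2]
for lo,hi in(((55,120,120),(75,255,255)),((82,120,120),(95,255,255))):
  for a,ce,bb,m in blobs(c,lo,hi,100): 
    p=onz(c,ce,.06)[0,:2];print(a,ce*1.4,p.round(3),'rel jar',(p-J).round(3))
```

```text
[390.8513916  280.18209229] 41.689768600463864 [ 0.56007406 -0.04501489  0.084     ] heater frame -0.00044382053520295497 -0.036726791039440675
[390.6 473.2] 151.2066223144531 [ 0.56510363 -0.18259419  0.084     ] heater frame -0.0007283247031563343 -0.17440392619079076
216 [209.09907407 266.71296296] [0.551 0.424] rel jar [-0.038  0.094]
229 [206.88820961 306.74672489] [0.465 0.422] rel jar [-0.124  0.093]
215 [259.98325581 205.38976744] [0.69  0.324] rel jar [ 0.101 -0.006]
225 [170.296      268.58222222] [0.545 0.505] rel jar [-0.045  0.176]
```

Jar 1 sits at (−0.4, −36.7) mm in the heater frame, and the second jar's neighbours leave room. I go to it via a small lift.

```bash
python3 -m jog '{"translation":[[0.03,0.003,0],[0.08,0.009,0],[0.13,0.015,0],[0.18,0.021,0],[0.23,0.027,0],[0.285,0.034,0.005],[0.34,0.04,0.01],[0.372,0.0445,0.01]],"dr":[[0,0,0],[0,0,0],[0,0,0],[0,0,0],[0,0,0],[0,0,0],[0,0,0],[0,0,0]]}';python3 -m jog '{"translation":[[0,0,0],[0,0,0],[0,0,0],[0,0,0],[0,0,0],[0,0,0],[0,0,0],[0,0,0]],"dr":[[0,0,0],[0,0,0],[0,0,0],[0,0,0],[0,0,0],[0,0,0],[0,0,0],[0,0,0]]}';python3 - <<'E'
from h import *
import pickle
c=capture('wrist');save(c,'pics/w16.png');pickle.dump(c,open('w16.pkl','wb'))
for a,ce,bb,m in blobs(c,(105,150,60),(125,255,255),1500):
    k=max(cv2.findContours(m.astype(np.uint8),0,2)[0],key=cv2.contourArea);ce,r=cv2.minEnclosingCircle(k)
    p=onz(c,ce,.06)[0];print(np.array(ce)*1.4,p.round(4));to(p[0],p[1],.02,92.2)
E
```

```text
clock: 42.15
ee_pos: [0.5894, 0.3324, 0.1951]
tool_rot: [-0.001, 0.692, 0.721, -0.001]
ft_force: [-0.7, -0.3, -0.0]
gripper_width: 0.0853
clock: 43.15
ee_pos: [0.5902, 0.3301, 0.1975]
tool_rot: [0.0, 0.693, 0.721, 0.0]
ft_force: [0.0, -0.1, -0.0]
gripper_width: 0.0854
[393.50809326 270.08769836] [0.5913 0.331  0.06  ]
t 43.2 pos [0.5902 0.3301 0.1974] psi 92.25 w 0.0854 F [ 1.1 -0.1 -0.9] 
shift(mm) [  0.8   1.1 177.4] dr [ 0.   -0.    0.05]
[390.6 420.7] [0.5936 0.2237 0.06  ]
t 43.2 pos [0.5902 0.3301 0.1974] psi 92.25 w 0.0854 F [ 1.1 -0.1 -0.9] 
shift(mm) [-106.5   -0.9  177.4] dr [ 0.   -0.    0.05]
```

View pics/w16.png

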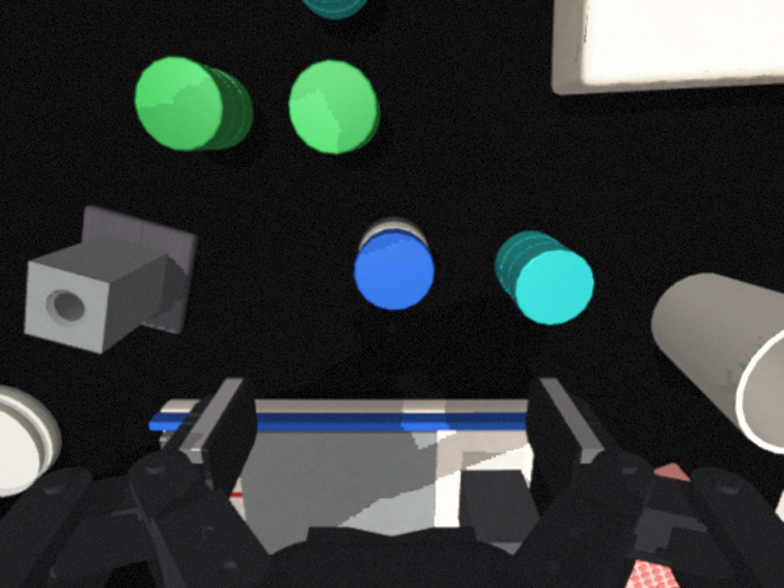

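The jar's lid is at about (394,270), which is (0.5913,0.331). The turquoise jar on the right and the green ones are clear of the finger line. I descend, grip and lift.

```bash
python3 -m jog '{"translation":[[0.001,0.001,0.015],[0.001,0.001,0.05],[0.001,0.001,0.085],[0.001,0.001,0.115],[0.001,0.001,0.14],[0.001,0.001,0.16],[0.001,0.001,0.172],[0.001,0.001,0.1755]],"dr":[[0,0,0],[0,0,0],[0,0,0],[0,0,0],[0,0,0],[0,0,0],[0,0,0],[0,0,0]]}'; python3 -m jog '{"translation":[[0,0,0],[0,0,0],[0,0,0],[0,0,0],[0,0,0],[0,0,0],[0,0,0],[0,0,0]],"dr":[[0,0,0],[0,0,0],[0,0,0],[0,0,0],[0,0,0],[0,0,0],[0,0,0],[0,0,0]]}' 0.0 40; python3 -m jog '{"translation":[[0,0,-0.005],[0,0,-0.015],[0,0,-0.03],[0,0,-0.045],[0,0,-0.065],[0,0,-0.085],[0,0,-0.1],[0,0,-0.11]],"dr":[[0,0,0],[0,0,0],[0,0,0],[0,0,0],[0,0,0],[0,0,0],[0,0,0],[0,0,0]]}'; python3 -c "
from h import *
e=np.array([-.0386,.9993]);o=np.array([.5591,-.0083])
p=o+.037*e;print(p);to(p[0],p[1],.13,92.2)"
```

```text
clock: 44.2
ee_pos: [0.5911, 0.3311, 0.0214]
tool_rot: [-0.0, 0.693, 0.721, -0.0]
ft_force: [-0.4, -0.8, 0.5]
gripper_width: 0.0856
clock: 45.2
ee_pos: [0.5917, 0.3313, 0.023]
tool_rot: [0.0, 0.693, 0.721, 0.001]
ft_force: [0.4, 0.2, 6.0]
gripper_width: 0.0489
clock: 46.2
ee_pos: [0.5913, 0.3312, 0.1332]
tool_rot: [0.0, 0.693, 0.721, 0.0]
ft_force: [0.7, 0.5, -2.9]
gripper_width: 0.0494
[0.5576718 0.0286741]
t 46.2 pos [0.5913 0.3312 0.1332] psi 92.25 w 0.0494 F [ 0.7  0.5 -2.9] 
shift(mm) [-300.9  -45.5    3. ] dr [ 0.04 -0.02  0.05]
```

```bash
python3 -m jog '{"translation":[[-0.015,-0.002,0],[-0.055,-0.008,0],[-0.1,-0.015,0],[-0.145,-0.022,0],[-0.19,-0.029,0],[-0.235,-0.036,0],[-0.28,-0.043,0],[-0.301,-0.0455,0]],"dr":[[0,0,0],[0,0,0],[0,0,0],[0,0,0],[0,0,0],[0,0,0],[0,0,0],[0,0,0]]}'; python3 -m jog '{"translation":[[0,0,0],[0,0,0],[0,0,0.01],[0,0,0.03],[0,0,0.05],[0,0,0.067],[0,0,0.078],[0,0,0.081]],"dr":[[0,0,0],[0,0,0],[0,0,0],[0,0,0],[0,0,0],[0,0,0],[0,0,0],[0,0,0]]}';  python3 -c "
from h import *
to(.5577,.0287,.047,92.2)"
```

```text
clock: 47.2
ee_pos: [0.5564, 0.0257, 0.1313]
tool_rot: [-0.0, 0.694, 0.72, -0.001]
ft_force: [-0.2, 1.2, -1.9]
gripper_width: 0.0492
clock: 48.2
ee_pos: [0.5573, 0.0287, 0.0503]
tool_rot: [-0.0, 0.693, 0.721, -0.0]
ft_force: [0.4, -0.7, -1.3]
gripper_width: 0.049
t 48.2 pos [0.5573 0.0287 0.0503] psi 92.26 w 0.0490 F [ 0.4 -0.7 -1.3] 
shift(mm) [-0.   0.4  3.3] dr [-0.05 -0.    0.06]
```

```bash
python3 -m jog '{"translation":[[0,0,0.001],[0,0,0.002],[0,0,0.003],[0,0,0.0036],[0,0,0.0036],[0,0,0.0036],[0,0,0.0036],[0,0,0.0036]],"dr":[[0,0,0],[0,0,0],[0,0,0],[0,0,0],[0,0,0],[0,0,0],[0,0,0],[0,0,0]]}'; python3 -m jog '{"translation":[[0,0,0],[0,0,0],[0,0,0],[0,0,0],[0,0,0],[0,0,0],[0,0,0],[0,0,0]],"dr":[[0,0,0],[0,0,0],[0,0,0],[0,0,0],[0,0,0],[0,0,0],[0,0,0],[0,0,0]]}' 0.0854; python3 -m jog '{"translation":[[0,0,-0.01],[0,0,-0.03],[0,0,-0.05],[0,0,-0.08],[0,0,-0.11],[0,0,-0.14],[0,0,-0.17],[0,0,-0.18]],"dr":[[0,0,0],[0,0,0],[0,0,0],[0,0,0],[0,0,0],[0,0,0],[0,0,0],[0,0,0]]}'; python3 -m jog '{"translation":[[0,-0.03,0],[0.0,-0.08,0],[0,-0.13,0],[0,-0.18,0],[0.0,-0.21,0],[0.0,-0.22,0],[0,-0.22,0],[0,-0.22,0]],"dr":[[0,0,0],[0,0,0],[0,0,0],[0,0,0],[0,0,0],[0,0,0],[0,0,0],[0,0,0]]}'
python3 - <<'E'
from h import *
import pickle
for n in('wrist','top','scene'):
  c=capture(n);save(c,f'pics/{n}17.png');pickle.dump(c,open(n+'17.pkl','wb'))
to(.56,.03,.2,92.2)
E
```

```text
clock: 49.2
ee_pos: [0.5575, 0.0286, 0.0474]
tool_rot: [0.0, 0.693, 0.721, 0.0]
ft_force: [0.3, -0.2, -1.4]
gripper_width: 0.049
clock: 50.2
ee_pos: [0.5575, 0.0286, 0.0474]
tool_rot: [0.0, 0.693, 0.721, -0.0]
ft_force: [-0.1, 1.0, 0.1]
gripper_width: 0.0856
clock: 51.2
ee_pos: [0.5579, 0.0286, 0.2295]
tool_rot: [0.001, 0.693, 0.721, 0.001]
ft_force: [-0.0, -0.3, -0.3]
gripper_width: 0.085
clock: 52.2
ee_pos: [0.3384, 0.0199, 0.2272]
tool_rot: [-0.0, 0.693, 0.721, -0.0]
ft_force: [0.2, 0.3, -1.1]
gripper_width: 0.0853
t 52.35 pos [0.3381 0.0199 0.2271] psi 92.25 w 0.0855 F [ 0.6 -0.   0.6] 
shift(mm) [  1.3 222.1  27. ] dr [-0.04 -0.01  0.05]
```

View pics/top17.png

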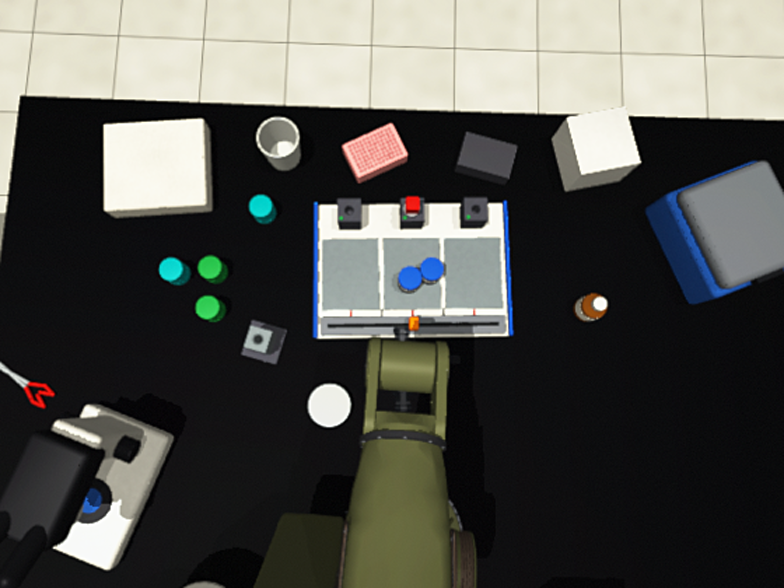

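View pics/scene17.png

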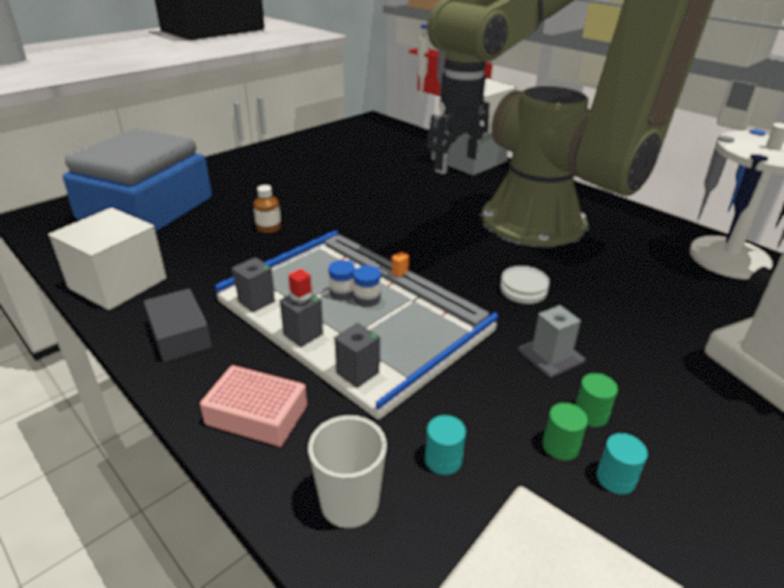

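View pics/wrist17.png

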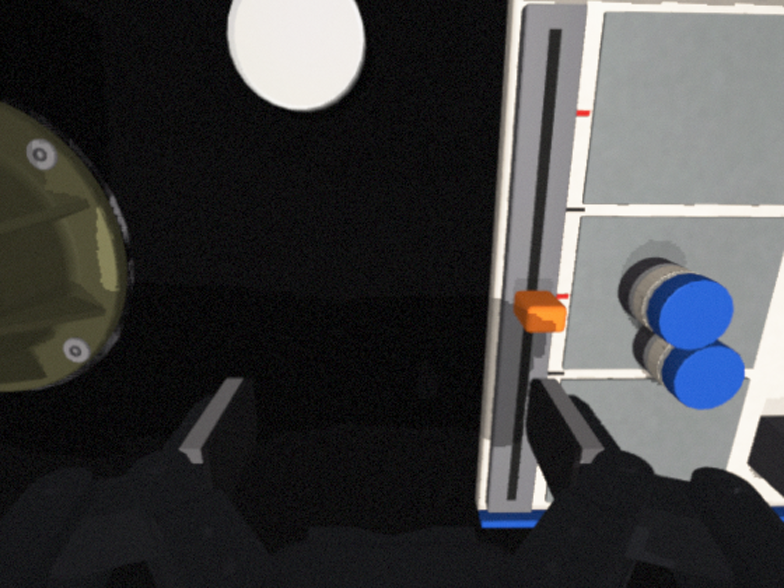

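The two jars now stand almost touching, with lids at about (410,279) and (431,270) in the top view, so at least one was knocked after I placed it. I measure where they are.

Run:
```python
from h import *
import pickle
from math import hypot
for n in('wrist17','top17','scene17'):
    c=pickle.load(open(n+'.pkl','rb'));im=cv2.cvtColor(c['image'],cv2.COLOR_RGB2BGR)
    guess={'wrist17':[(689,312),(703,375)],'top17':[(410,278.5),(431.5,269.5)],'scene17':[(368,273),(341,268)]}[n]
    for g in guess:
        p=onz(c,[[g[0]/1.4-.15,g[1]/1.4-.15]],.084)[0];d=p[:2]-[.5591,-.0083];print(n,p.round(4),'heater',(d@[.9993,.0386]).round(4),(d@[-.0386,.9993]).round(4))
c=pickle.load(open('top17.pkl','rb'));im=cv2.cvtColor(c['image'],cv2.COLOR_RGB2BGR)
a=cv2.resize(im[130:245,260:330],None,fx=5,fy=5,interpolation=cv2.INTER_CUBIC)
c=pickle.load(open('scene17.pkl','rb'));im=cv2.cvtColor(c['image'],cv2.COLOR_RGB2BGR)
b=cv2.resize(im[175:245,205:295],None,fx=5,fy=5,interpolation=cv2.INTER_CUBIC)
H=np.zeros((575,800,3),np.uint8);H[:575,:350]=a;H[:350,350:800]=b;cv2.imwrite('pics/z17.png',H)
```

```text
wrist17 [ 0.5332 -0.0015  0.084 ] heater -0.0256 0.0078
wrist17 [ 0.5539 -0.0468  0.084 ] heater -0.0067 -0.0383
top17 [ 0.5345 -0.0038  0.084 ] heater -0.0244 0.0054
top17 [ 0.5552 -0.0488  0.084 ] heater -0.0055 -0.0403
scene17 [ 5.385e-01 -3.000e-04  8.400e-02] heater -0.0203 0.0088
scene17 [ 0.5634 -0.0458  0.084 ] heater 0.0028 -0.0376
```

View pics/z17.png

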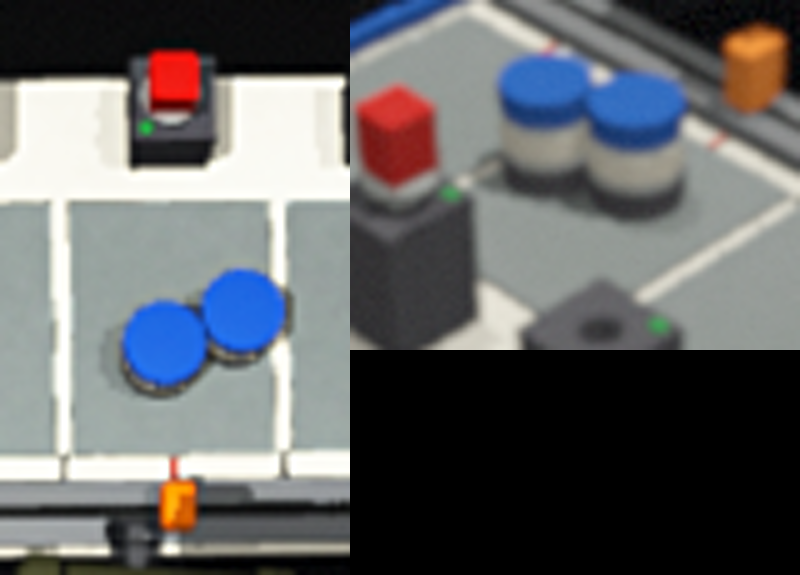

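After release, jar 2 was knocked to about (−25,+7) mm on the plate and against jar 1, which is now at about y = −39 mm. Both are upright and within the centre limits. Jar 1's edge is right at the plate edge, so there is time to tidy both: jar 2 first, then jar 1.

```bash
python3 -m jog '{"translation":[[-0.003,0.02,0],[-0.008,0.06,0],[-0.013,0.1,0],[-0.018,0.14,0.01],[-0.022,0.17,0.02],[-0.0275,0.19,0.025],[-0.0275,0.197,0.027],[-0.0275,0.197,0.027]],"dr":[[0,0,0],[0,0,0],[0,0,0],[0,0,0],[0,0,0],[0,0,0],[0,0,0],[0,0,0]]}'
cat > jar.py <<'E'
import sys;from h import *
import pickle
n=sys.argv[1];e=np.array([-.0386,.9993]);x=np.array([.9993,.0386])
c=capture('wrist');save(c,f'pics/{n}.png');pickle.dump(c,open(n+'.pkl','wb'))
m=cv2.inRange(masks(c),np.array((105,150,60)),np.array((125,255,255)))
C=cv2.HoughCircles(cv2.GaussianBlur(m,(5,5),1.5),cv2.HOUGH_GRADIENT,1,25,param1=100,param2=12,minRadius=22,maxRadius=36)
for u,v,r in C[0]:
    p=onz(c,[[u,v]],.084)[0];d=p[:2]-[.5591,-.0083];print('px',(u*1.4).round(),(v*1.4).round(),'r',r,p[:2].round(4),'heater',(d@x).round(4),(d@e).round(4))
    to(p[0],p[1],.047,92.2)
E
python3 jar.py w18
```

```text
clock: 53.35
ee_pos: [0.5355, 0.0003, 0.2]
tool_rot: [-0.0, 0.693, 0.721, -0.0]
ft_force: [0.0, 1.1, -0.6]
gripper_width: 0.0853
px 398.0 284.0 r 29.9 [ 0.5392 -0.0007] heater -0.0196 0.0084
t 53.4 pos [5.353e-01 4.000e-04 2.004e-01] psi 92.25 w 0.0854 F [ 0.2 -0.  -1. ] 
shift(mm) [ -1.2   3.9 153.4] dr [-0.02 -0.    0.05]
px 429.0 355.0 r 29.0 [ 0.5597 -0.045 ] heater -0.0008 -0.0367
t 53.4 pos [5.353e-01 4.000e-04 2.004e-01] psi 92.25 w 0.0854 F [ 0.2 -0.  -1. ] 
shift(mm) [-46.3  22.7 153.3] dr [-0.02 -0.    0.05]
```

View pics/w18.png

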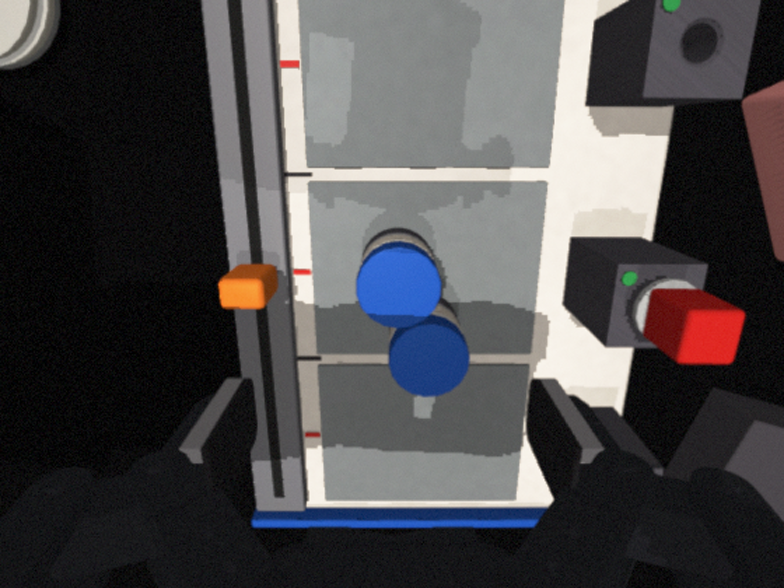

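From close up, jar 1 is where I placed it, at (−1,−37) mm, and only jar 2 was knocked, to (−20,+8) mm. Both meet the limits. Jar 1 has only about 1 mm to the plate edge, so I shift both: jar 2 by +25 mm in y, then jar 1 by +10 mm.

```bash
python3 -m jog '{"translation":[[-0.0012,0.004,0.01],[-0.0012,0.004,0.04],[-0.0012,0.004,0.07],[-0.0012,0.004,0.1],[-0.0012,0.004,0.125],[-0.0012,0.004,0.143],[-0.0012,0.004,0.150],[-0.0012,0.004,0.152]],"dr":[[0,0,0],[0,0,0],[0,0,0],[0,0,0],[0,0,0],[0,0,0],[0,0,0],[0,0,0]]}'; python3 -m jog '{"translation":[[0,0,0],[0,0,0],[0,0,0],[0,0,0],[0,0,0],[0,0,0],[0,0,0],[0,0,0]],"dr":[[0,0,0],[0,0,0],[0,0,0],[0,0,0],[0,0,0],[0,0,0],[0,0,0],[0,0,0]]}' 0.0 40; python3 -m jog '{"translation":[[0,0,-0.003],[0,0,-0.006],[0.003,0.002,-0.006],[0.010,0.005,-0.006],[0.018,0.010,-0.006],[0.025,0.015,-0.006],[0.025,0.015,-0.005],[0.025,0.015,-0.005]],"dr":[[0,0,0],[0,0,0],[0,0,0],[0,0,0],[0,0,0],[0,0,0],[0,0,0],[0,0,0]]}'
```

```text
clock: 54.4
ee_pos: [0.5398, -0.0009, 0.0485]
tool_rot: [0.0, 0.693, 0.721, 0.0]
ft_force: [0.3, -0.1, 0.9]
gripper_width: 0.0857
clock: 55.4
ee_pos: [0.5399, -0.0009, 0.0491]
tool_rot: [0.0, 0.693, 0.721, 0.0]
ft_force: [-3.1, 0.9, 5.1]
gripper_width: 0.0492
clock: 56.4
ee_pos: [0.5535, 0.0247, 0.0531]
tool_rot: [-0.0, 0.693, 0.721, -0.0]
ft_force: [-0.8, -0.6, -2.1]
gripper_width: 0.0492
```

```bash
python3 -m jog '{"translation":[[0,0,0.001],[0,0,0.002],[0,0,0.003],[0,0,0.004],[0,0,0.0042],[0,0,0.0042],[0,0,0.0042],[0,0,0.0042]],"dr":[[0,0,0],[0,0,0],[0,0,0],[0,0,0],[0,0,0],[0,0,0],[0,0,0],[0,0,0]]}'; python3 -m jog '{"translation":[[0,0,0],[0,0,0],[0,0,0],[0,0,0],[0,0,0],[0,0,0],[0,0,0],[0,0,0]],"dr":[[0,0,0],[0,0,0],[0,0,0],[0,0,0],[0,0,0],[0,0,0],[0,0,0],[0,0,0]]}' 0.0854; python3 -m jog '{"translation":[[0,0,-0.01],[0,0,-0.03],[0,0,-0.05],[0,0,-0.08],[0,0,-0.11],[0,0,-0.14],[-0.02,0,-0.15],[-0.06,0,-0.15]],"dr":[[0,0,0],[0,0,0],[0,0,0],[0,0,0],[0,0,0],[0,0,0],[0,0,0],[0,0,0]]}'; python3 -m jog '{"translation":[[0,0,0],[0,0,0],[0,0,0],[0,0,0],[0,0,0],[0,0,0],[0,0,0],[0,0,0]],"dr":[[0,0,0],[0,0,0],[0,0,0],[0,0,0],[0,0,0],[0,0,0],[0,0,0],[0,0,0]]}';python3 jar.py w19
```

```text
clock: 57.4
ee_pos: [0.5537, 0.0247, 0.0492]
tool_rot: [0.0, 0.693, 0.721, -0.0]
ft_force: [-1.8, -0.3, 1.8]
gripper_width: 0.0487
clock: 58.4
ee_pos: [0.5537, 0.0247, 0.0491]
tool_rot: [0.0, 0.693, 0.721, 0.0]
ft_force: [0.0, 0.2, 0.7]
gripper_width: 0.0858
clock: 59.4
ee_pos: [0.5561, -0.036, 0.1999]
tool_rot: [0.001, 0.692, 0.721, 0.0]
ft_force: [0.3, -1.0, -0.4]
gripper_width: 0.0856
clock: 60.4
ee_pos: [0.556, -0.0352, 0.1991]
tool_rot: [-0.0, 0.693, 0.721, 0.0]
ft_force: [0.4, -0.2, -0.3]
gripper_width: 0.0854
px 391.0 177.0 r 32.9 [0.5536 0.0233] heater -0.0043 0.0317
t 60.45 pos [ 0.556  -0.0353  0.1991] psi 92.24 w 0.0854 F [0.1 0.9 0.2] 
shift(mm) [ 58.6  -0.2 152.1] dr [-0.   -0.    0.04]
px 398.0 302.0 r 29.9 [ 0.5603 -0.047 ] heater -0.0003 -0.0387
t 60.45 pos [ 0.556  -0.0353  0.1991] psi 92.24 w 0.0854 F [0.1 0.9 0.2] 
shift(mm) [-11.9   3.8 152.1] dr [-0.   -0.    0.04]
```

View pics/w19.png

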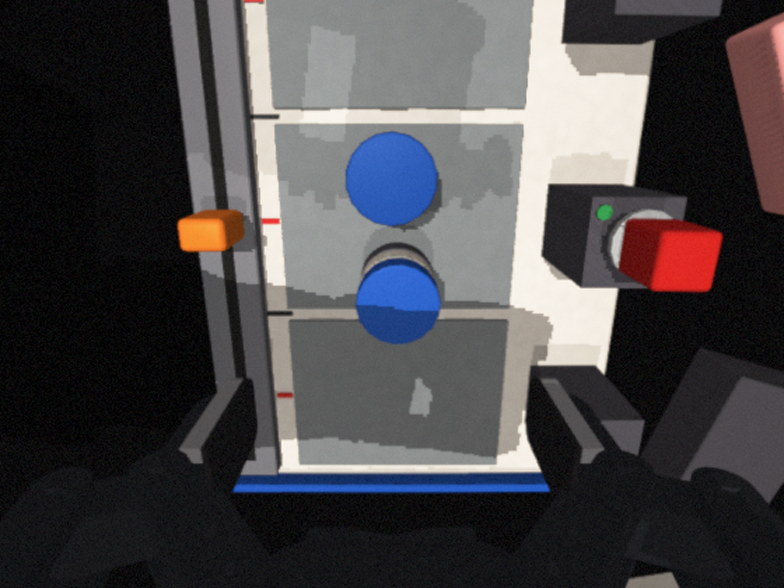

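The view shows jar 2 at about (391,177), now at (−4,+32) mm, and jar 1 at about (398,302). I move jar 1 inward by 8 mm.

```bash
python3 -m jog '{"translation":[[-0.011,0.004,0.01],[-0.011,0.004,0.04],[-0.011,0.004,0.07],[-0.011,0.004,0.1],[-0.011,0.004,0.125],[-0.011,0.004,0.143],[-0.011,0.004,0.149],[-0.011,0.004,0.151]],"dr":[[0,0,0],[0,0,0],[0,0,0],[0,0,0],[0,0,0],[0,0,0],[0,0,0],[0,0,0]]}'; python3 -m jog '{"translation":[[0,0,0],[0,0,0],[0,0,0],[0,0,0],[0,0,0],[0,0,0],[0,0,0],[0,0,0]],"dr":[[0,0,0],[0,0,0],[0,0,0],[0,0,0],[0,0,0],[0,0,0],[0,0,0],[0,0,0]]}' 0.0 40; python3 -m jog '{"translation":[[0,0,-0.003],[0,0,-0.005],[0.002,0,-0.005],[0.005,0,-0.005],[0.008,0,-0.005],[0.008,0,-0.004],[0.008,0,-0.004],[0.008,0,-0.004]],"dr":[[0,0,0],[0,0,0],[0,0,0],[0,0,0],[0,0,0],[0,0,0],[0,0,0],[0,0,0]]}'
```

```text
clock: 61.45
ee_pos: [0.5607, -0.0463, 0.0483]
tool_rot: [0.0, 0.693, 0.721, 0.0]
ft_force: [0.2, 0.1, -0.5]
gripper_width: 0.0851
clock: 62.45
ee_pos: [0.5608, -0.0461, 0.049]
tool_rot: [0.0, 0.693, 0.721, 0.0]
ft_force: [-2.4, 0.8, 6.5]
gripper_width: 0.0489
clock: 63.45
ee_pos: [0.5602, -0.0382, 0.0521]
tool_rot: [-0.0, 0.693, 0.721, -0.0]
ft_force: [-0.2, -0.1, -2.0]
gripper_width: 0.0494
```

```bash
python3 -m jog '{"translation":[[0,0,0.001],[0,0,0.002],[0,0,0.003],[0,0,0.0035],[0,0,0.0035],[0,0,0.0035],[0,0,0.0035],[0,0,0.0035]],"dr":[[0,0,0],[0,0,0],[0,0,0],[0,0,0],[0,0,0],[0,0,0],[0,0,0],[0,0,0]]}'; python3 -m jog '{"translation":[[0,0,0],[0,0,0],[0,0,0],[0,0,0],[0,0,0],[0,0,0],[0,0,0],[0,0,0]],"dr":[[0,0,0],[0,0,0],[0,0,0],[0,0,0],[0,0,0],[0,0,0],[0,0,0],[0,0,0]]}' 0.0854; python3 -m jog '{"translation":[[0,0,-0.01],[0,0,-0.03],[0,0,-0.05],[0,0,-0.08],[0,0,-0.11],[0,0,-0.14],[0,0,-0.17],[0,0,-0.18]],"dr":[[0,0,0],[0,0,0],[0,0,0],[0,0,0],[0,0,0],[0,0,0],[0,0,0],[0,0,0]]}'; python3 jar.py w20;  python3 -m jog '{"translation":[[0,-0.03,0],[0.0,-0.08,0],[0,-0.13,0],[0,-0.18,0],[0.0,-0.21,0],[0.0,-0.22,0],[0,-0.22,0],[0,-0.22,0]],"dr":[[0,0,0],[0,0,0],[0,0,0],[0,0,0],[0,0,0],[0,0,0],[0,0,0],[0,0,0]]}'
python3 - <<'E'
from h import *
import pickle
T=[]
for n in('top','scene'):
  c=capture(n);save(c,f'pics/{n}20.png');pickle.dump(c,open(n+'20.pkl','wb'))
  im=cv2.cvtColor(c['image'],cv2.COLOR_RGB2BGR)
  T.append(cv2.resize(im[130:245,255:335] if n=='top' else im[175:255,195:295],(400,575) if n=='top' else (400,320),interpolation=cv2.INTER_CUBIC))
H=np.zeros((575,800,3),np.uint8);H[:,:400]=T[0];H[:320,400:]=T[1];cv2.imwrite('pics/z20.png',H)
E
```

```text
clock: 64.45
ee_pos: [0.5602, -0.0381, 0.049]
tool_rot: [0.0, 0.693, 0.721, 0.0]
ft_force: [-3.5, 0.2, 5.8]
gripper_width: 0.0491
clock: 65.45
ee_pos: [0.5601, -0.0381, 0.0487]
tool_rot: [0.0, 0.693, 0.721, 0.0]
ft_force: [0.2, -1.0, -0.5]
gripper_width: 0.0854
clock: 66.45
ee_pos: [0.5605, -0.0381, 0.2309]
tool_rot: [0.001, 0.693, 0.721, 0.001]
ft_force: [-0.2, -0.7, -0.3]
gripper_width: 0.0851
px 383.0 169.0 r 29.1 [0.5534 0.0225] heater -0.0045 0.031
t 66.5 pos [ 0.5606 -0.0382  0.2309] psi 92.25 w 0.0856 F [-0.5 -0.2  1.3] 
shift(mm) [ 61.   -5.3 183.8] dr [0.17 0.03 0.05]
px 390.0 268.0 r 26.8 [ 0.5599 -0.0387] heater -0.0004 -0.0304
t 66.5 pos [ 0.5606 -0.0382  0.2309] psi 92.25 w 0.0856 F [-0.5 -0.2  1.3] 
shift(mm) [ -0.4  -1.2 183.9] dr [0.17 0.03 0.05]
clock: 67.5
ee_pos: [0.341, -0.0467, 0.2285]
tool_rot: [-0.0, 0.693, 0.721, -0.0]
ft_force: [-0.3, -0.6, 0.2]
gripper_width: 0.0853
```

View pics/z20.png

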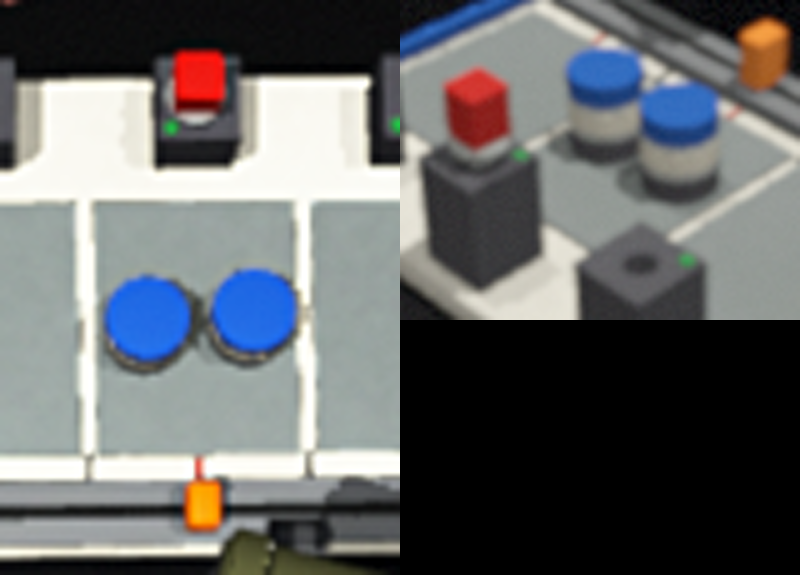

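View pics/top20.png

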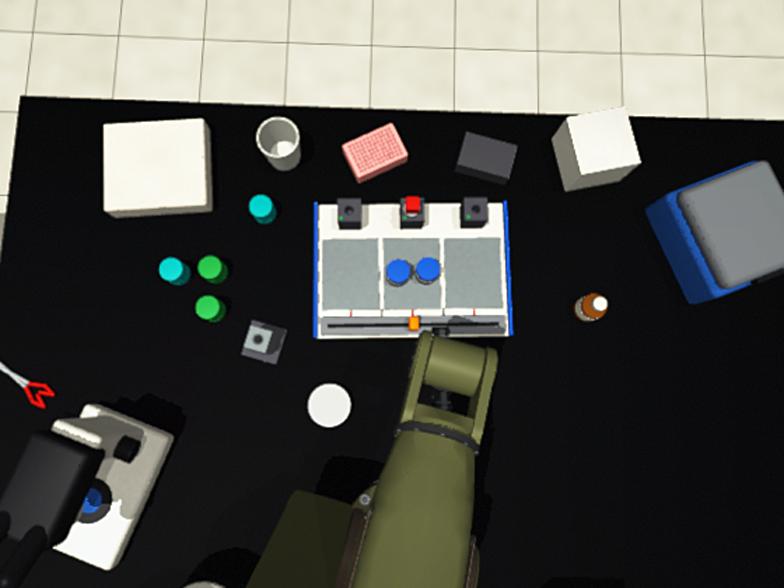

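View pics/w20.png

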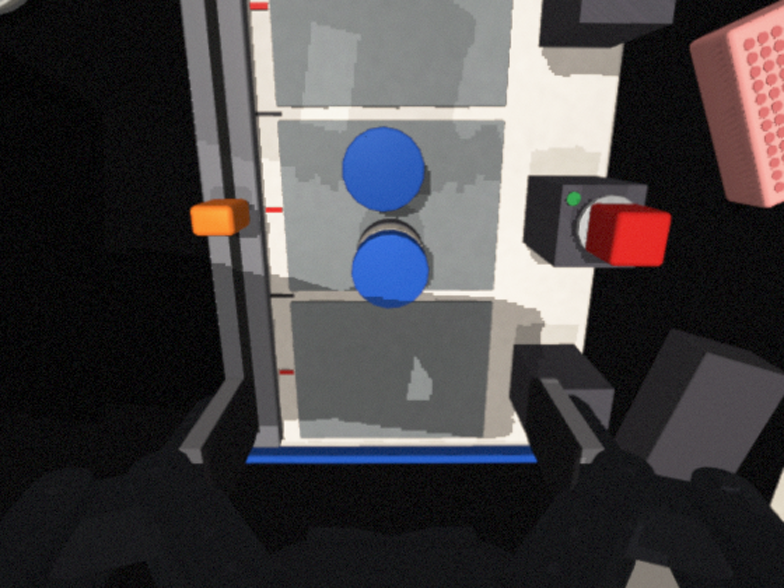

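The jars are upright and apart, at (−4,+31) and (0,−30) mm on the middle plate. The rod stands in the middle tower with its grip at about (412,204) in the top view, and the selector is level with the middle tick at (413,323). The amber bottle at (592,306) has not moved, and the gripper touches nothing.

```bash
python3 -c "
from h import *
hand_in();print(read_state()['clock'])"
```

```text
the job is handed in; nothing more can be done
the job is handed in; nothing more can be done
```

I probed the wells left, middle, right and found them 30, 60 and 45 mm deep, so everything now marks the middle zone. I handed the job in at about 68 s; no verdict was reported.

- **Rod:** it stands released on the bottom of the middle well.
- **Selector:** by camera it is about 2.4 mm from the middle zone's tick mark; the limit is 12 mm.
- **Jars:** I found two blue-lidded jars. Both are upright on the middle plate, at about (−4, +31) and (0, −30) mm from its centre.
- **Knock:** jar 2 was knocked about 3 cm just after I first placed it. I set it back and moved jar 1 about 8 mm inward, because its edge was only about 1 mm from the plate's edge.
- **Amber bottle:** it had not visibly moved in the last top view.
- **Disagreement:** the top camera and the wrist camera differed by 2–5 mm in position. I relied on the wrist camera and the arm's contact readings, and every result stays within its limit either way.

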